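Take the cured walnut blank out of the curing cabinet

TASK

In the curing cabinet, the blank with the dark walnut stem is cured: pull the cabinet's drop-front door right down to its stop, lift that blank out of its mould without dropping it, and stand it upright on the round cork pad. Then push the door back up until it is fully shut, without slamming it, so that dust stays off the pale maple blank, which keeps curing untouched in its own mould. Leave both moulds in the cabinet where they are and disturb nothing else on the bench.

Things in the scene. Friction and masses are not known exactly. Their poses are not given: they have to be found in the camera images.
- cabinet: curing cabinet, fixed, 340 wide, 240 deep, 290 high: green base with controls, aluminium frame with clear sides, back and roof and a sloping front that the door covers. Origin on the bench, straight below the middle of the door's hinge line. x points level from the door into the cabinet, y to its left (seen from the robot), z up; stands a little turned. Chamber floor 100 above the bench
- flap (a joint): angle of the bottom-hinged drop-front door (rad): 0 = shut, leaning back 0.35 from upright; 1.50 = right down at its stop, 1.15 from upright towards the robot. Starts shut or up to 0.4 ajar. Friction hinges (0.8 N m) hold it at any angle. Aluminium frame with a clear pane, 308 wide, 18 thick (9 either side of the hinge line's plane), 0.6 kg, top edge 200 from the hinge line
- hinge (a point): a point midway along the door's level hinge line, 95 above the bench, straight above the cabinet's origin
- handle (a point): centre of the door's turned wooden T-grip: a round bar 24 thick and only 46 long, level and parallel to the hinge line, flat ends, on one thin steel neck at the middle of the door's top. It lies 200 from the hinge line along the door, level with its top edge, and 59 out from the hinge line's plane. Shut: about 303 above the bench. Right down: about 123 above the bench, 207 out from the hinge line
- walnut_blank: the cured blank to take out, 0.07 to 0.15 kg: a dark walnut stem, 34 in diameter, in an amber resin foot tapering from 47 down to 43 in diameter. Origin at the centre of its underside, z up along the stem. The foot is 16 high and fills its mould's cavity to the brim, loosely; the stem goes from 16 to 62 and stands 46 proud of the mould. Starts upright in the left or the right mould
- maple_blank: the other blank, same shape and size, pale maple stem in a blue resin foot, in the other mould; leave it
- mould_a: the grey silicone mould holding the walnut blank: round pot, 75 in diameter, 24 high, loose on the chamber's floor, 0.45 kg, cavity 16 deep with a floor 8 thick. Origin at the centre of its underside. Its centre is 62 to 70 behind the hinge line, so rail and roof hang over it
- mould_b: the same mould, holding the maple blank; the two stand left and right in the chamber, their centres 104 to 144 apart
- cork_pad: round cork pad fixed on the bench left of the cabinet, 120 in diameter, 6 thick. Origin at the centre of its underside
- finish_bottle: amber bottle of finish with a red cap, 58 in diameter, 165 high, loose, standing near the pad. Origin at the centre of its underside; leave it
- wax_tin: yellow tin of wax, 76 in diameter, 70 high, loose, standing near the pad. Origin at the centre of its underside; leave it
- lathe_chuck: steel four-jaw lathe chuck, 94 in diameter, 68 high, 1.6 kg, loose, standing on the bench just to the right of where the door comes down. Origin at the centre of its underside; leave it
- rail (a point): middle of the level rail along the top of the front opening (16 square, set along the slope): 85 behind the hinge line, 277 above the bench, lowest edge at 267. The clear roof runs back from it. The opening below it is 308 wide

How it is judged:
By the outcome, as a careful person would: the job done as asked, in the order asked, and still so for the second after the job is handed in, with the robot touching nothing.
It also fails if it takes over 70 s, if anything falls off the work surface, if the arm or the gripper's body presses on something with over 40 N, if the wrist force passes 120 N, or if a joint passes its speed limit or range.

ROBOT

A 6-joint arm with a two-finger parallel gripper is mounted at the origin on the work surface. World frame = base frame: x ahead of the robot, y to its left, z up, the work surface at z = 0. Lengths are in mm, angles in degrees, forces in N, time in s.
With the tool pointing down it reaches from about 350 to 850 mm from the base axis. Payload 8.1 kg.
Tool frame: the origin (TCP) lies midway between the tips of the shut fingers; the grasp point (between the pads) lies 19 mm behind it; z points along the fingers, y is the line along which they close (so a half turn about z gives the same grasp; the last joint's range is limited). The gripper opens to 85 mm and grips with 20 to 120 N. Pads are 22 mm wide; open, the fingers measure 114 mm over their backs; the gripper's body (76 mm by 85 mm) begins 54 mm behind the grasp point. The pads swing forward as they close: fully open they stand 13 mm farther back than shut.
Start: joints at [-4.893, 7.471, 85.268, -0, 87.261, -4.893], TCP at [600.004, 0.022, 200.692] pointing down, gripper open.
Joint ranges: [-169.43, 169.43], [-51.17, 129.36], [1.28, 143.12], [-76.62, 256.62], [0, 156.53], [-152.29, 152.29]. Speed limits (degrees/s): [136.94, 136.94, 159.86, 180, 180, 180].

INTERFACE

Orientations are given as [roll, pitch, yaw] about the fixed x, y, z axes, in that order (R = Rz(yaw) Ry(pitch) Rx(roll)).
In Python, from bench import sensors, optics, r gives the robot as it stands.
- The arm moves only by the tool apply_moves, never from a script. Its argument "targets" is a list of rows, each a list of 7 numbers: the shift along the tool's x, y, z in mm, then the turn, a rotation vector about the tool's x, y, z in rad, then the closure, from 0 (fully open) to 1 (shut). In form: [[x, y, z, wx, wy, wz, claw], ...]. A call has 1 to 20 rows; each row shifts and turns the commanded pose from where the row before left it, along the tool's axes as they then stand; what a row does not reach is not made up. A row lasts 1/8 s, in which the tool goes at most 62.5 mm and 10.7 degrees, less where a joint would pass 70% of its speed; a pose out of reach is approached as far as the arm can. A call is refused whole if a number of a shift passes 62.5 or a number of a turn 0.188, either way. A call with a gripper value outside its range is refused whole. The fingers move at their own pace and stop on an object; "force" is the grip in N (left out, the last holds). Time passes only in rows, so rows that do not move let the fingers close. It gives the time, the measured TCP pose, the force, the opening and the grip force at its end, in the units of the state.
- sensors.sense(): the state, without advancing time (a new reading comes with each control period).
- optics.snapshot(name): name is "scene" or "side" or "wrist"; returns the picture (480x640x3 uint8, red, green, blue); there is no depth.
- optics.get_calibration(name): a dict with "camera_matrix" (3x3 intrinsics, pixels), "dist_coeffs" ([k1, k2, p1, p2, k3] as OpenCV has them; the pictures are not rectified), "pose" (4x4, takes a point from camera to world coordinates). Camera axes: x right, y down, z forward; pixel columns grow to the right and rows downward; lengths in mm; the calibration is good to about 2 mm. A picture is of the moment at which its call begins: read the wrist's pose just before it. get_calibration takes no time and is no camera call; for the wrist camera it gives the pose at the moment of the call.
- r.hand_in(): hands the job in; it is judged then, once.
The state is a dict: "time": time; "joint_pos": joint angles; "qd": joint speeds; "joint_efforts": joint torques, N m; "tool_pos": TCP position; "tcp_rot": TCP orientation; "ft_force": force on the tool from outside, world axes, zero at the start; "wrist_torque": the same for the moment, N m; "finger_gap": finger opening in mm; "grip_force": force on a finger pad.
Only numpy, scipy, OpenCV 4.12 (cv2) and the standard library are available. Lean on these libraries where they do the work, as an engineer would, in place of code of your own. Each camera call takes 0.05 s, during which the arm holds its last target. There are 200 camera calls.

## Working session

There is one attempt and no reset: what is moved stays moved. The work goes in short steps, Python scripts to look and compute and a tool call to move; the robot and the scene stay as the last step left them, time stands still between calls to the robot, and variables do not carry over. Pictures are saved under pics/ and viewed, at most 10 in all, crops included, and the job is handed in when it is done.

Besides the shell and the picture viewer there is one more tool, called after "Emit:" as a command line: name --pt "numbers of a row" for each row, then --argument value for the rest. apply_moves: Moves the arm, as the interface text tells. Its arguments: {"type":"object","properties":{"targets":{"type":"array"},"force":{"type":"number"}},"required":["targets"]}

```bash
ls; mkdir -p pics
cat > h.py <<'E'
import numpy as np, cv2
from bench import sensors, optics, r
from scipy.spatial.transform import Rotation as Ro
def ray(cal,uv):
    K=np.array(cal['camera_matrix'],float);d=np.array(cal['dist_coeffs'],float);T=np.array(cal['pose'],float)
    n=cv2.undistortPoints(np.array([[uv]],float),K,d)[0,0]
    v=T[:3,:3]@np.r_[n,1];return T[:3,3],v/np.linalg.norm(v)
def atz(cal,uv,z):
    o,v=ray(cal,uv);return o+v*(z-o[2])/v[2]
def tri(*rs):
    A=np.zeros((3,3));b=np.zeros(3)
    for o,v in rs:
        P=np.eye(3)-np.outer(v,v);A+=P;b+=P@o
    p=np.linalg.solve(A,b);return p,[np.linalg.norm((np.eye(3)-np.outer(v,v))@(p-o)) for o,v in rs]
def proj(cal,p):
    K=np.array(cal['camera_matrix'],float);d=np.array(cal['dist_coeffs'],float);T=np.linalg.inv(np.array(cal['pose'],float))
    return cv2.projectPoints(np.array(p,float).reshape(-1,1,3),cv2.Rodrigues(T[:3,:3])[0],T[:3,3],K,d)[0][:,0]
def save(n,f,crop=None,s=1):
    im=optics.snapshot(n)
    if crop: im=im[crop[1]:crop[3],crop[0]:crop[2]]
    if s!=1: im=cv2.resize(im,None,fx=s,fy=s,interpolation=cv2.INTER_CUBIC)
    cv2.imwrite('pics/'+f,im[:,:,::-1])
E
python3 - <<'E'
from h import *
for n in('scene','side','wrist'):
    save(n,n+'0.png'); c=optics.get_calibration(n);print(n,np.round(c['camera_matrix'],1).tolist(),np.round(c['pose'],3).tolist())
print(sensors.sense())
E
```

```text
pics
scene [[496.3, 0.0, 318.3], [0.0, 496.3, 240.0], [0.0, 0.0, 1.0]] [[0.065, 0.947, -0.314, 929.237], [0.998, -0.063, 0.017, 38.77], [-0.004, -0.314, -0.949, 1342.118], [0.0, 0.0, 0.0, 1.0]]
side [[437.4, 0.0, 316.8], [0.0, 437.4, 235.8], [0.0, 0.0, 1.0]] [[-0.886, -0.34, 0.314, 215.046], [-0.462, 0.623, -0.631, 733.241], [0.019, -0.705, -0.709, 986.927], [0.0, 0.0, 0.0, 1.0]]
wrist [[367.7, 0.0, 323.5], [0.0, 367.7, 245.4], [0.0, 0.0, 1.0]] [[1.0, 0.0, -0.001, 599.776], [-0.0, -0.949, -0.315, 80.204], [-0.001, 0.315, -0.949, 373.313], [0.0, 0.0, 0.0, 1.0]]
{'time': 0.15, 'joint_pos': array([-4.89493210e+00,  7.50755617e+00,  8.53145682e+01, -1.33209715e-03,
        8.72634058e+01, -4.88987223e+00]), 'qd': array([ 0.04025908, -0.12178198, -0.17903053, -0.07879558,  0.03200686,
       -0.04005441]), 'joint_efforts': array([ 1.01583330e-03, -5.70061326e+01, -5.01160097e+01, -1.39109225e-04,
        9.69119486e-03, -7.10949371e-05]), 'tool_pos': array([5.99520657e+02, 3.45687638e-02, 1.99864193e+02]), 'tcp_rot': array([-1.79914668e+02, -5.96501986e-03,  8.99950003e+01]), 'ft_force': array([ 0.14866827, -0.41836244, -0.58651104]), 'wrist_torque': array([ 0.04135233,  0.00947184, -0.01046771]), 'grip_force': 0.0, 'finger_gap': 85.5293089922289}
```

View pics/scene0.png

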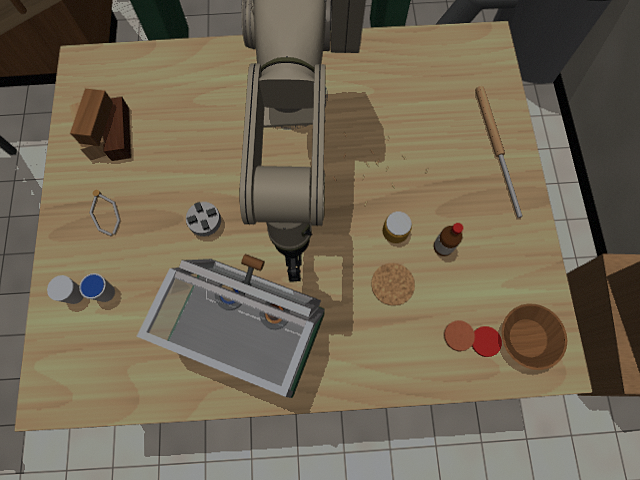

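View pics/side0.png

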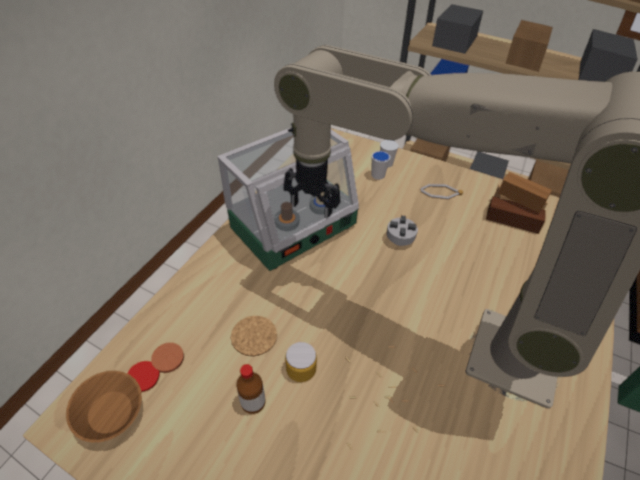

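The scene view shows the cabinet's door ajar, with the handle at about (253,262). The amber-footed blank, which is the walnut, is in the left mould at (273,315), and the blue-footed one is at (228,297). The pad is at (393,284). In the side view the arm hides part of the cabinet. I'll compute coarse positions and enlarge.

Run:
```python
from h import *
c=optics.get_calibration('scene')
for n,uv,z in [('handle',(253,262),280),('walnut',(273,315),120),('maple',(228,297),120),('pad',(393,284),6),('tin',(398,225),70),('chuck',(203,219),68),('cap',(458,229),165),('roofBR',(293,388),290),('roofBL',(143,333),290),('roofFL',(182,264),290)]:
    print(n,atz(c,uv,z).round())
a=cv2.imread('pics/scene0.png')[230:400,130:340]
b=cv2.imread('pics/wrist0.png')
a=cv2.resize(a,None,fx=3.5,fy=3.5,interpolation=cv2.INTER_CUBIC)
cv2.imwrite('pics/sc.png',a)
```

```text
handle [620. -91. 280.]
walnut [713. -64. 120.]
maple [ 660. -175.  120.]
pad [629. 259.   6.]
tin [480. 281.  70.]
chuck [ 426. -251.   68.]
cap [534. 413. 165.]
roofBR [895. -15. 290.]
roofBL [ 763. -326.  290.]
roofFL [ 617. -246.  290.]
```

View pics/sc.png

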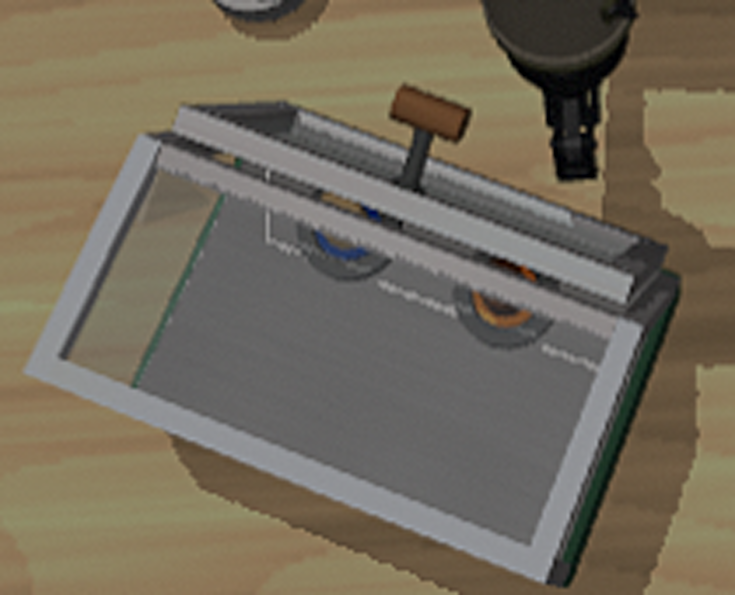

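The enlarged view puts the handle bar at crop (395,100)–(465,125). The rail's outer corners are at (148,133) and (640,320), and the back roof corners at (25,372) and (550,583). So the cabinet is yawed about −23°. Next I move to a tilted viewing pose with the tool's y along the hinge.

Emit:
apply_moves --pt "0 -50 -40 0 0 0 0" --pt "0 -50 -40 0 0 0 0" --pt "0 0 0 0 0 -0.167 0" --pt "0 0 0 0 0 -0.167 0" --pt "0 0 0 0 0 -0.167 0" --pt "0 0 0 0 0 -0.167 0" --pt "0 0 0 0 0 -0.167 0" --pt "0 0 0 0 0 -0.167 0" --pt "0 0 0 0 0 -0.167 0" --pt "0 0 0 0 -0.157 0 0" --pt "0 0 0 0 -0.157 0 0" --pt "0 0 0 0 -0.157 0 0" --pt "0 0 0 0 -0.157 0 0" --pt "0 0 0 0 -0.157 0 0" --pt "0 0 0 0 0 0 0"

```text
time: 2.02
tool_pos: [504.0, 2.9, 271.2]
tcp_rot: [-179.3, 44.4, 157.5]
ft_force: [-0.9, 0.6, 0.1]
finger_gap: 85.3
grip_force: 0.0
```

Run:
```python
from h import *
c=optics.get_calibration('wrist');s=sensors.sense();print(s['tool_pos'],s['tcp_rot'],s['joint_pos'],np.round(c['pose'],3).tolist())
save('wrist','w1.png');save('side','s1.png')
import pickle;pickle.dump(c,open('w1.pkl','wb'))
```

```text
[504.0433218    2.91252219 271.18674525] [-179.30932802   44.38990311  157.51149013] [ 13.57325523 -51.02166429 134.31574672 -28.54505142  61.89443359
 -47.98916685] [[0.39, 0.425, 0.817, 339.603], [0.921, -0.171, -0.351, 72.698], [-0.009, 0.889, -0.458, 338.714], [0.0, 0.0, 0.0, 1.0]]
```

View pics/w1.png

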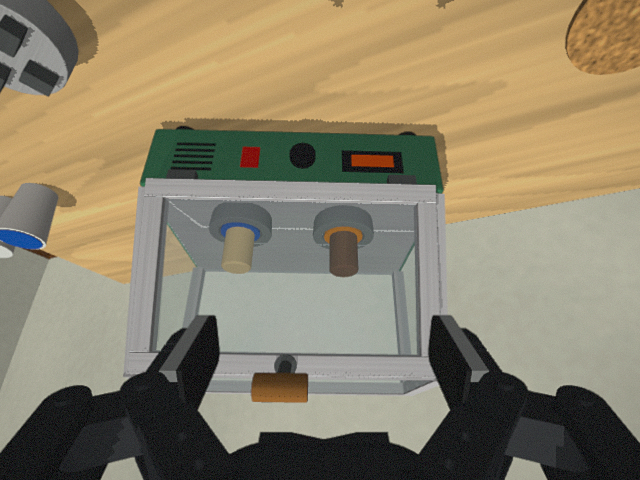

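The wrist view is upside down, with right being the cabinet's left. The handle bar is centred at about (280,388). The walnut stem's mould is at (343,227) and its stem end at about (344,270); the maple's mould is at (240,223). I'll triangulate these and fit the arm's kinematics to check reach.

```bash
cat > kin.py <<'E'
from h import *
from scipy.optimize import least_squares
D=[([-4.893,7.471,85.268,0,87.261,-4.893],[600.004,.022,200.692],[-180,0,90]),
([13.57325523,-51.02166429,134.31574672,-28.54505142,61.89443359,-47.98916685],[504.043,2.9125,271.187],[-179.309,44.39,157.5115])]
def fk(q,p):
    q=np.radians(q);a1,d,h,L2,a3,L3,Lt,c6=p
    E=lambda ax,a:Ro.from_euler(ax,a)
    R=E('z',q[0]);t=R.apply([a1,d,h])
    R=R*E('y',q[1]);t=t+R.apply([0,0,L2]);R=R*E('y',q[2]);t=t+R.apply([a3,0,L3])
    R=R*E('z',q[3])*E('y',q[4]);t=t+R.apply([0,0,Lt]);R=R*E('z',q[5]+c6)
    return t,R
def res(p,full=False):
    o=[]
    for q,t,e in D:
        a,R=fk(q,p);o+=list(a-t)+list((R.inv()*Ro.from_euler('xyz',e,degrees=True)).as_rotvec()*300)
    return np.r_[o, np.array(p-P0)*[.02,.02,.02,.02,.02,.02,.02,0]]
P0=np.array([0,51,400,400,0,400,250,0.])
E
python3 - <<'E'
from kin import *
for c in (0,1.57,3.14,-1.57):
    for d in (51,0,-51):
        P0[7]=c;P0[1]=d;s=least_squares(res,P0);print(c,round(s.cost,1),s.x.round(2),s.fun[:12].round(1))
import pickle
cs=optics.get_calibration('scene');cw=pickle.load(open('w1.pkl','rb'))
H,e=tri(ray(cs,(252.9,262)),ray(cw,(279.5,388)));print('H',H,e)
print('bar ends', atz(cs,(243.3,258.3),H[2]),atz(cs,(262.3,265.8),H[2]), atz(cw,(251,387),H[2]),atz(cw,(308,388),H[2]))
b1,b2=atz(cs,(137.1,336.3),290),atz(cs,(287.1,396.6),290);v=b2-b1;print('back',b1,b2,np.linalg.norm(v),np.degrees(np.arctan2(-v[0],v[1])))
print('rail',atz(cs,(172.3,268),290),atz(cs,(313.4,321.4),290))
for n,uv in(('W',(343,227)),('M',(240,223)),('hl',(140,183)),('hr',(443,190))):print(n,atz(cw,uv,124),atz(cw,uv,95))
print('Wtop170',atz(cw,(344,270),170))
E
```

```text
0 10.9 [ 11.12  51.16 301.6  365.09  41.5  541.67 395.23   1.57] [-0.2 -0.   0.3  0.  -0.   0.   0.1  0.1 -0.3  0.  -0.  -0. ]
0 11.4 [ 11.11  51.14 301.59 365.06  41.5  541.69 395.18   1.57] [-0.2 -0.   0.3  0.  -0.   0.   0.1  0.1 -0.3  0.  -0.  -0. ]
0 13.0 [ 11.09  51.12 301.58 365.04  41.51 541.71 395.13   1.57] [-0.2 -0.1  0.3  0.  -0.   0.   0.1  0.1 -0.3  0.  -0.  -0. ]
1.57 10.9 [ 11.12  51.16 301.6  365.09  41.5  541.67 395.23   1.57] [-0.2 -0.   0.3  0.  -0.   0.   0.1  0.1 -0.3  0.  -0.  -0. ]
1.57 11.4 [ 11.11  51.14 301.59 365.06  41.5  541.69 395.18   1.57] [-0.2 -0.   0.3  0.  -0.   0.   0.1  0.1 -0.3  0.  -0.  -0. ]
1.57 13.0 [ 11.09  51.12 301.58 365.04  41.51 541.71 395.13   1.57] [-0.2 -0.1  0.3  0.  -0.   0.   0.1  0.1 -0.3  0.  -0.  -0. ]
3.14 10.9 [ 11.12  51.16 301.6  365.09  41.5  541.67 395.23   1.57] [-0.2 -0.   0.3  0.  -0.   0.   0.1  0.1 -0.3  0.  -0.  -0. ]
3.14 11.4 [ 11.11  51.14 301.59 365.06  41.5  541.69 395.18   1.57] [-0.2 -0.   0.3  0.  -0.   0.   0.1  0.1 -0.3  0.  -0.  -0. ]
3.14 13.0 [ 11.09  51.12 301.58 365.04  41.51 541.71 395.13   1.57] [
[... 657 characters left out ...]
 614.40273684 -109.54980147  304.68482856] [634.99519778 -66.94589349 304.68482856]
back [ 769.60954023 -337.89694374  290.        ] [910.87144152 -27.43929862 290.        ] 341.0848489292484 -24.466096668817844
rail [ 624.86625511 -267.20527745  290.        ] [762.06486514  35.2213817  290.        ]
W [688.37576381 -52.75261721 124.        ] [735.48208349 -69.6964267   95.        ]
M [ 635.4469428  -158.95290848  124.        ] [ 675.40453257 -190.24045705   95.        ]
hl [ 534.29921133 -205.73123863  124.        ] [ 560.59547634 -243.33681283   95.        ]
hr [657.16884178  63.6217759  124.        ] [700.06025826  62.3958511   95.        ]
Wtop170 [706.58290632 -58.98316746 170.        ]
```

View pics/s1.png

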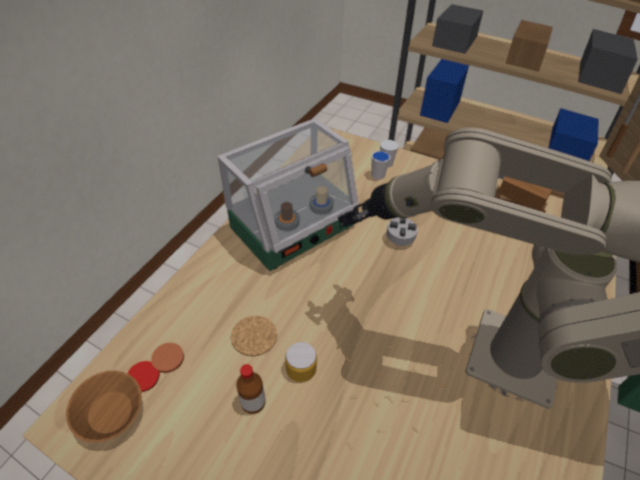

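The side view is now clear of the arm: the handle is at (316,169) and the walnut stem at (286,208). I'll enlarge it for precise reading.

Run:
```python
import cv2
a=cv2.imread('pics/s1.png')[115:270,212:367]
cv2.imwrite('pics/s1c.png',cv2.resize(a,(600,600),interpolation=cv2.INTER_CUBIC))
```

```text
(no output)
```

View pics/s1c.png

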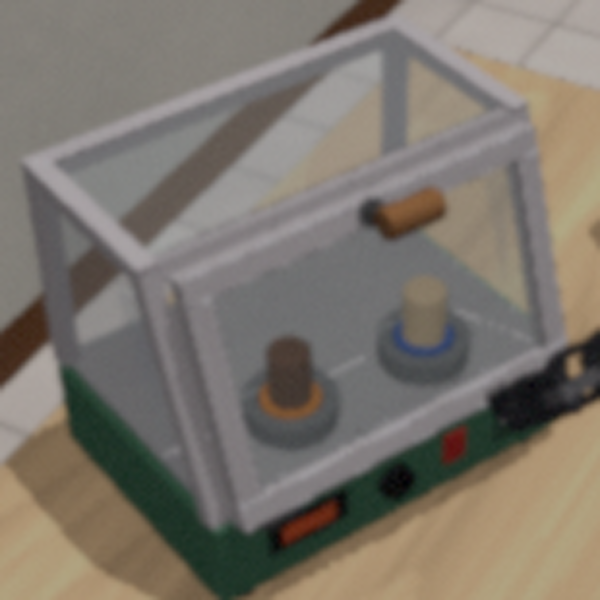

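Run:
```python
from h import *
import pickle
cs=optics.get_calibration('scene');cd=optics.get_calibration('side');cw=pickle.load(open('w1.pkl','rb'))
k=600/155
S=lambda u,v:ray(cd,(212+u/k,115+v/k)); C=lambda u,v:ray(cs,(130+u/3.5,230+v/3.5)); W=lambda u,v:ray(cw,(u,v))
for n,rs in dict(handle=[S(412,213),C(430,112),W(279.5,388)],backL=[S(28,163),C(550,583)],backR=[S(392,25),C(25,372)],
  wtop=[S(289,346),W(344,269)],mtop=[S(424,290),W(236.5,266)],foot=[S(291,397),W(343,231)],mfoot=[S(424,337),W(239.5,230)],
  railR=[S(522,106),C(150,135)],railL=[S(150,272),C(640,320)]).items():
    p,e=tri(*rs);print(n,p.round(1),np.round(e,1))
print('baseFL',atz(cd,(212+222/k,115+598/k),0))
for n,uv in [('pad',(254,335))]:print(n,atz(cd,uv,6),tri(ray(cd,uv),ray(cs,(393,284))))
print('tin',tri(ray(cd,(301,354)),ray(cs,(398.5,221))),'cap',tri(ray(cd,(247,370)),ray(cs,(459,228))),'chuck',tri(ray(cd,(402,225)),ray(cs,(203,216))))
```

```text
handle [625.7 -88.7 304.4] [1.2 1.4 0.6]
backL [907.5 -30.8 284.4] [4.4 4.4]
backR [ 769.7 -340.5  277.5] [2.5 2.5]
wtop [708.7 -61.1 169.4] [2.2 2.2]
mtop [ 652.8 -169.6  169. ] [0.1 0.1]
foot [708.4 -61.2 118.9] [2. 2.]
mfoot [ 651.9 -171.   121.7] [0.3 0.3]
railR [ 624.8 -267.3  287. ] [0.7 0.7]
railL [759.1  32.  286. ] [3.1 3.1]
baseFL [709.90616713  46.80922099   0.        ]
pad [624.44382179 259.42023914   6.        ] (array([626.80435019, 258.9684036 ,   2.8220849 ]), [np.float64(1.4956418317962097), np.float64(1.495641831796069)])
tin (array([470.93741188, 283.21103209,  74.88674048]), [np.float64(0.728522133135456), np.float64(0.7285221331355611)]) cap (array([528.55768221, 414.24648427, 162.04142566]), [np.float64(3.1695839954524945), np.float64(3.1695839954524465)]) chuck (array([ 415.3352675 , -252.4030789 ,   65.25018151]), [np.float64(1.1686572266373842), np.float64(1.168657226637285)])
```

Measurements agree with the stated sizes:

| Item | Result |
|---|---|
| Cabinet yaw | ≈ −24.3° |
| Cabinet origin | ≈ (621,−86.5) |
| Walnut top | (708.6,−61,170) |
| Handle | (626,−88.6,304) |
| Pad | (627,259) |

Now I'll check reach along the door's arc.

```bash
cat >> kin.py <<'E'
P=np.array([11.12,51.16,301.6,365.09,41.5,541.67,395.23,np.pi/2])
LO=np.array([-169.43,-51.17,1.28,-76.62,0,-152.29])+.5;HI=np.array([169.43,129.36,143.12,256.62,156.53,152.29])-.5
XC=np.array([.9114,-.4115,0]);YC=np.array([.4115,.9114,0]);ZC=np.array([0,0,1.]);O=np.array([620.9,-86.5,0])
def ik(t,R,q0):
    f=lambda q:(lambda a:np.r_[a[0]-t,(a[1].inv()*R).as_rotvec()*300])(fk(q,P))
    s=least_squares(f,np.clip(q0,LO+.1,HI-.1),bounds=(LO,HI));return s.x,np.linalg.norm(s.fun)
def tool(tau,head=-24.3,cam_back=True):
    "tool pose: z down tilted forward by tau deg along heading; x toward robot"
    h=np.radians(head);f=np.array([np.cos(h),np.sin(h),0]);t=np.radians(tau)
    z=f*np.sin(t)-ZC*np.cos(t);y=np.cross(ZC,f)
    if not cam_back:y=-y
    return Ro.from_matrix(np.c_[np.cross(y,z),y,z])
def handle(phi):
    a=.35-phi
    return O+XC*(200*np.sin(a)-59*np.cos(a))+ZC*(95+200*np.cos(a)+59*np.sin(a))
E
python3 - <<'E'
from kin import *
for tau in (0,10,15,20,25):
    q=np.array([13.,-30,120,-20,60,-48])
    for phi in (0.05,.4,.8,1.1,1.3,1.5):
        R=tool(tau);q,e=ik(handle(phi)+R.apply([4,0,13]),R,q);print(tau,phi,handle(phi).round(),q.round(0),round(e,1))
for tau in (35,40,45):
    R=tool(tau);print(tau,ik(np.array([708.6,-61,152])+R.apply([0,0,19]),R,[0,0,90,-20,60,-48]))
    for hd in (20,35,45):
        R=tool(tau,hd);print(hd,ik(np.array([627,259,50])+R.apply([0,0,19]),R,[20,0,90,0,60,-48]))
E
```

```text
0 0.05 [623. -88. 304.] [-13.  11.  72.   0.  97. -78.] 0.0
0 0.4 [558. -58. 292.] [-11.   0.  85.   0.  95. -77.] 0.0
0 0.8 [493. -29. 249.] [ -9. -10.  99.  -0.  91. -75.] 0.0
0 1.1 [457. -13. 201.] [ -8. -16. 109.  -0.  87. -74.] 0.0
0 1.3 [441.  -5. 163.] [ -7. -17. 114.   0.  83. -73.] 0.0
0 1.5 [433.  -1. 123.] [ -7. -17. 118.   0.  79. -73.] 0.0
10 0.05 [623. -88. 304.] [-11.   1.  83.  -2.  86. -77.] 0.0
10 0.4 [558. -58. 292.] [ -9. -10.  95.  -3.  85. -75.] 0.0
10 0.8 [493. -29. 249.] [ -7. -21. 108.  -3.  83. -72.] 0.0
10 1.1 [457. -13. 201.] [ -5. -26. 117.  -3.  79. -70.] 0.0
10 1.3 [441.  -5. 163.] [ -4. -28. 123.  -4.  76. -69.] 0.0
10 1.5 [433.  -1. 123.] [ -4. -28. 127.  -4.  72. -69.] 0.0
15 0.05 [623. -88. 304.] [-10.  -4.  89.  -4.  80. -76.] 0.0
15 0.4 [558. -58. 292.] [ -8. -15. 100.  -4.  81. -74.] 0.0
15 0.8 [493. -29. 249.] [ -5. -26. 113.  -5.  79. -71.] 0.0
15 1.1 [457. -13. 201.] [ -3. -32. 122.  -5.  76. -68.] 0.0
15 1.3 [441.  -5. 163.] [ -2. -34. 127.  -6.  73. -67.] 0.0
15 1.5 [433.  -1. 123.] [ -2. -34. 132.  -6.  69. -66.] 0.0
20 0.05 [623. -88. 304.
[... 1708 characters left out ...]
488,    1.90734039,  118.47658204,   37.22048646,
         33.37506721, -151.79      ]), np.float64(22.227752969819136))
45 (array([ -0.32986966,  -4.53535088, 117.2582108 , -35.50631347,
        29.64444293, -40.74571145]), np.float64(7.912910415467929e-13))
20 (array([  16.89966391,   -2.63933998,  128.40549321,   13.35675026,
          9.52902209, -105.37226544]), np.float64(2.8418365481004633e-12))
35 (array([   9.87796606,   -1.72973317,  125.57468726,   45.67492728,
         21.87690432, -151.79      ]), np.float64(14.733502747221713))
45 (array([ 8.97028998e+00,  1.88438376e-02,  1.20855262e+02,  3.92983843e+01,
        2.99206600e+01, -1.51790000e+02]), np.float64(41.46456355962112))
```

```bash
cat > plan.py <<'E'
from kin import *
import json
def plan(ways,claw,cur=None):
    "ways: list of (t,R,nrows). prints rows in tool axes; checks reach"
    s=sensors.sense();q=s['joint_pos'].copy()
    t,R=(s['tool_pos'],Ro.from_euler('xyz',s['tcp_rot'],degrees=True)) if cur is None else cur
    out=[]
    for tt,RR,n in ways:
        t0=t.copy();w=(R.inv()*RR).as_rotvec();R0=R
        for i in range(n):
            tg=t0+(tt-t0)*(i+1)/n;Rg=R0*Ro.from_rotvec(w*(i+1)/n)
            d=R.inv().apply(tg-t).round(1);wr=(R.inv()*Rg).as_rotvec().round(3)
            t=t+R.apply(d);R=R*Ro.from_rotvec(wr);out.append([*(d+0.),*(wr+0.),claw])
            qo=q;q,e=ik(t,R,q)
            if e>1 or np.abs(q-qo).max()>14:print('!',i,e,q.round(),(q-qo).round(1))
    print(json.dumps(out),'end',t.round(1),q.round(0),'t',s['time'])
    return t,R
E
python3 - <<'E'
from plan import *
R=tool(22);H=np.array([625.7,-88.7,304.4]);z=R.apply([0,0,1])
plan([(H-z*50,R,6),(H+z*14,R,4)],0)
E
```

```text
[[-23.4, -6.1, 6.4, 0.002, 0.066, 0.003, 0], [-23.8, -6.1, 4.9, 0.001, 0.067, 0.003, 0], [-24.0, -5.9, 3.3, 0.002, 0.066, 0.004, 0], [-24.3, -5.9, 1.7, 0.002, 0.066, 0.003, 0], [-24.3, -5.8, 0.1, 0.002, 0.067, 0.003, 0], [-24.3, -5.7, -1.5, 0.001, 0.066, 0.003, 0], [0.0, 0.0, 16.0, 0.0, 0.0, 0.0, 0], [0.0, 0.0, 16.0, 0.0, 0.0, 0.0, 0], [0.0, 0.0, 16.0, 0.0, 0.0, 0.0, 0], [0.0, 0.0, 16.0, 0.0, 0.0, 0.0, 0]] end [630.5 -90.8 291.4] [ -9. -10.  96.  -6.  73. -74.] t 2.125
```

Emit:
apply_moves --pt "-23.4 -6.1 6.4 0.002 0.066 0.003 0" --pt "-23.8 -6.1 4.9 0.001 0.067 0.003 0" --pt "-24 -5.9 3.3 0.002 0.066 0.004 0" --pt "-24.3 -5.9 1.7 0.002 0.066 0.003 0" --pt "-24.3 -5.8 0.1 0.002 0.067 0.003 0" --pt "-24.3 -5.7 -1.5 0.001 0.066 0.003 0" --pt "0 0 0 0 0 0 0" --pt "0 0 0 0 0 0 0"

```text
time: 3.12
tool_pos: [608.9, -82.3, 352.2]
tcp_rot: [179.9, 22.2, 155.5]
ft_force: [0.1, -0.1, -0.6]
finger_gap: 84.9
grip_force: 0.0
```

Run:
```python
from plan import *
R=tool(22);H=np.array([625.7,-88.7,304.4]);z=R.apply([0,0,1])
print(sensors.sense()['joint_pos'])
plan([(H+z*14,R,5)],0)
save('wrist','w2.png');c=optics.get_calibration('wrist')
im=cv2.imread('pics/w2.png')
for p in (H+YC*23,H-YC*23,H): print(proj(c,p))
```

```text
[ -8.74528922 -13.27878697  92.70678749  -5.90981416  79.17856097
 -74.28845848]
[[0.3, 0.2, 13.0, 0.0, 0.001, -0.001, 0], [0.3, 0.2, 13.0, 0.0, 0.0, 0.0, 0], [0.3, 0.2, 13.0, 0.0, 0.001, -0.001, 0], [0.3, 0.3, 13.0, 0.0, 0.001, 0.0, 0], [0.2, 0.2, 13.0, 0.0, 0.0, -0.001, 0]] end [630.5 -90.8 291.4] [ -9. -10.  96.  -6.  73. -74.] t 3.125
[[361.27620742 253.13565776]]
[[290.16727442 253.2297523 ]]
[[325.71922831 253.18438221]]
```

View pics/w2.png

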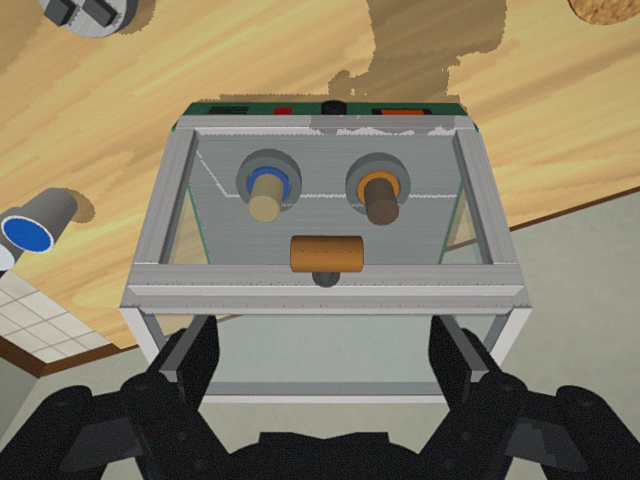

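The bar spans (291–363, 236–272), centred at (327,254) against a predicted (326,253), so it is well aligned. Descend and grip.

Emit:
apply_moves --pt "0.3 0.5 13 0 0 0 0" --pt "0.3 0.3 13 0 0 0 0" --pt "0.3 0.2 13 0 0 0 0" --pt "0.3 0.2 13 0 0 0 0" --pt "0.2 0.2 13 0 0 0 0" --pt "0 0 0 0 0 0 0.3" --pt "0 0 0 0 0 0 1" --pt "0 0 0 0 0 0 1" --pt "0 0 0 0 0 0 1" --pt "0 0 0 0 0 0 1" --pt "0 0 0 0 0 0 1" --force 30

```text
time: 4.55
tool_pos: [630.2, -89.9, 289.8]
tcp_rot: [-180.0, 22.1, 155.6]
ft_force: [-0.8, 0.7, 0.1]
finger_gap: 0.0
grip_force: 0.0
```

Run:
```python
from plan import *
s=sensors.sense();print(s['ft_force'],s['finger_gap'],s['grip_force'])
R0=Ro.from_euler('xyz',s['tcp_rot'],degrees=True);t0=s['tool_pos']
R=R0;rel=0
# arc relative to present: handle at phi0=.04
for a,b,n in ((.04,.62,8),(.62,1.5,12)):
    w=[(t0+handle(p)-handle(.04),R0,1) for p in np.linspace(a,b,n+1)[1:]]
    print(plan(w,1,cur=(t0+handle(a)-handle(.04),R0))[0])
```

```text
[-0.8453569   0.71270258  0.05274021] 0.036664098171581117 0.0
[[14.1, 0.0, -5.5, 0.0, 0.0, 0.0, 1], [14.4, 0.0, -4.4, 0.0, 0.0, 0.0, 1], [14.8, -0.1, -3.4, 0.0, 0.0, 0.0, 1], [14.9, 0.0, -2.4, 0.0, 0.0, 0.0, 1], [15.0, 0.0, -1.2, 0.0, 0.0, 0.0, 1], [15.2, 0.0, -0.2, 0.0, 0.0, 0.0, 1], [15.0, 0.0, 1.0, 0.0, 0.0, 0.0, 1], [15.0, 0.0, 2.0, 0.0, 0.0, 0.0, 1]] end [525.4 -42.5 258.4] [ -5. -27. 113.  -8.  73. -70.] t 4.55
[525.37822168 -42.4983675  258.42367347]
! 0 3.24213264548659e-11 [ -4. -29. 115.  -8.  73. -69.] [  5.1 -19.4  19.2  -1.9   0.8   5.3]
[[15.0, 0.0, 3.2, 0.0, 0.0, 0.0, 1], [14.6, 0.0, 4.2, 0.0, 0.0, 0.0, 1], [14.4, 0.0, 5.3, 0.0, 0.0, 0.0, 1], [13.9, -0.1, 6.4, 0.0, 0.0, 0.0, 1], [13.4, 0.0, 7.3, 0.0, 0.0, 0.0, 1], [12.8, 0.0, 8.4, 0.0, 0.0, 0.0, 1], [12.2, 0.0, 9.2, 0.0, 0.0, 0.0, 1], [11.5, 0.0, 10.1, 0.0, 0.0, 0.0, 1], [10.7, 0.0, 10.9, 0.0, 0.0, 0.0, 1], [9.8, 0.0, 11.7, 0.0, 0.0, 0.0, 1], [9.0, 0.0, 12.3, 0.0, 0.0, 0.0, 1], [8.1, 0.0, 13.0, 0.0, 0.0, 0.0, 1]] end [437.5  -2.8 109.2] [  1. -41. 138. -10.  64. -61.] t 4.55
[437.45394091  -2.83852865 109.23379792]
```

Run:
```python
from h import *
a=optics.snapshot('wrist');b=optics.snapshot('side')[130:200,280:350]
a=cv2.resize(a[180:480],None,fx=.8,fy=.8);b=cv2.resize(b,(240,240),interpolation=cv2.INTER_CUBIC)
cv2.imwrite('pics/m3.png',np.hstack([a,b])[:,:,::-1])
```

```text
(no output)
```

View pics/m3.png

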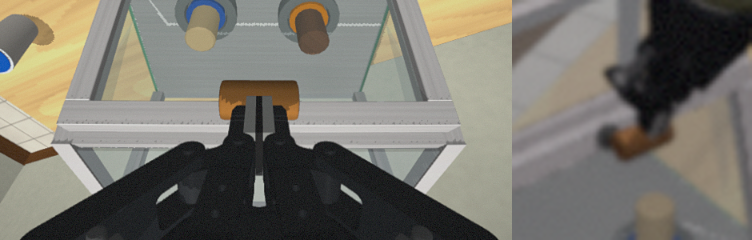

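The picture shows the fingers shut on the camera's line to the bar. The bar is at full-frame (274–374, 280–330), and the tips end at about row 300. I'll check where the bar really is.

Run:
```python
from plan import *
c=optics.get_calibration('wrist');s=sensors.sense();t=s['tool_pos'];R=Ro.from_euler('xyz',s['tcp_rot'],degrees=True)
H=np.array([625.7,-88.7,304.4])
print('H in tool',R.inv().apply(H-t),'proj ends',proj(c,[H+YC*23,H-YC*23]).round(),'tip',proj(c,t).round(), 'pads',proj(c,t-R.apply([0,0,19])).round())
# bar estimate from 2 wrist rays (assumes bar still)
C=np.array(c['pose']);print('cam in tool',R.inv().apply(C[:3,3]-t), 'view dir',R.inv().apply(C[:3,2]))
for zz in (290,295,300,305,310):
    p=atz(c,(324,305),zz);print(zz,p.round(1),R.inv().apply(p-t).round(1))
```

```text
H in tool [ -1.2854113   -0.792078   -15.30692319] proj ends [[371. 303.]
 [275. 303.]] tip [[325. 287.]] pads [[325. 305.]]
cam in tool [  80.41724894   -0.52627824 -173.32198991] view dir [-3.15078741e-01 -7.74806193e-04  9.49065217e-01]
290 [642.4 -95.8 290. ] [-12.7  -0.4   4.8]
295 [637.  -93.4 295. ] [-9.1 -0.4 -2. ]
300 [631.6 -91.  300. ] [-5.5 -0.4 -8.8]
305 [626.3 -88.5 305. ] [ -1.9  -0.4 -15.7]
310 [620.9 -86.1 310. ] [  1.6  -0.4 -22.5]
```

```bash
python3 - <<'E'
from plan import *
c=optics.get_calibration('wrist');s=sensors.sense();t=s['tool_pos'];R=Ro.from_euler('xyz',s['tcp_rot'],degrees=True)
for z in (0,-10,-20,-30,-40):
    print(z,'open x+11,y42.5',proj(c,t+R.apply([11,42.5,z])).round(),'x-11',proj(c,t+R.apply([-11,42.5,z])).round(),'shut x11',proj(c,t+R.apply([11,0,z])).round(),'x-11',proj(c,t+R.apply([-11,0,z])).round())
E
python3 -c "
import cv2,numpy as np
a=cv2.imread('pics/w2.png')[290:440,130:330];b=cv2.imread('pics/m3.png')[70:160,200:320]
cv2.imwrite('pics/m4.png',np.hstack([cv2.resize(a,(600,450)),cv2.resize(b,(200,150))[:0].reshape(0,200,3) if 0 else cv2.copyMakeBorder(cv2.resize(b,(200,150)),0,300,0,0,cv2.BORDER_CONSTANT)]))"
```

```text
0 open x+11,y42.5 [[409. 268.]] x-11 [[405. 306.]] shut x11 [[325. 268.]] x-11 [[325. 306.]]
-10 open x+11,y42.5 [[413. 275.]] x-11 [[410. 316.]] shut x11 [[325. 275.]] x-11 [[325. 316.]]
-20 open x+11,y42.5 [[418. 284.]] x-11 [[414. 326.]] shut x11 [[325. 284.]] x-11 [[325. 326.]]
-30 open x+11,y42.5 [[424. 294.]] x-11 [[419. 338.]] shut x11 [[325. 294.]] x-11 [[325. 338.]]
-40 open x+11,y42.5 [[430. 304.]] x-11 [[425. 351.]] shut x11 [[325. 304.]] x-11 [[325. 351.]]
```

The bar is where I predicted, but the image puts the shut tips at about row 299, which is above the bar's top. They closed just short of it. I'll open, go 20 mm deeper and close again.

Emit:
apply_moves --pt "0 0 0 0 0 0 0" --pt "0 0 0 0 0 0 0" --pt "0 0 0 0 0 0 0" --pt "0 0 0 0 0 0 0" --pt "0 0 10 0 0 0 0" --pt "-1 -0.5 10 0 0 0 0" --pt "0 0 0 0 0 0 0.3" --pt "0 0 0 0 0 0 1" --pt "0 0 0 0 0 0 1" --pt "0 0 0 0 0 0 1" --pt "0 0 0 0 0 0 1" --force 30

```text
time: 6.02
tool_pos: [638.0, -93.4, 271.9]
tcp_rot: [180.0, 22.1, 155.6]
ft_force: [3.7, 2.6, -0.2]
finger_gap: 45.1
grip_force: 35.4
```

Gripped, with a gap of 45. Now I follow the arc.

Emit:
apply_moves --pt "14.1 0 -5.5 0 0 0 1" --pt "14.4 0 -4.4 0 0 0 1" --pt "14.8 0 -3.4 0 0 0 1" --pt "14.9 0 -2.4 0 0 0 1" --pt "15 0 -1.2 0 0 0 1" --pt "15.2 0 -0.2 0 0 0 1" --pt "15 0 1 0 0 0 1" --pt "15 0 2 0 0 0 1" --pt "0 0 0 0 0 0 1"

```text
time: 7.15
tool_pos: [532.6, -45.3, 240.8]
tcp_rot: [179.9, 22.1, 155.7]
ft_force: [-3.8, 7.4, 2.6]
finger_gap: 45.5
grip_force: 31.6
```

Low forces; continue.

Emit:
apply_moves --pt "15 0 3.2 0 0 0 1" --pt "14.6 0 4.2 0 0 0 1" --pt "14.4 0 5.3 0 0 0 1" --pt "13.9 0 6.4 0 0 0 1" --pt "13.4 0 7.3 0 0 0 1" --pt "12.8 0 8.4 0 0 0 1" --pt "12.2 0 9.2 0 0 0 1" --pt "0 0 0 0 0 0 1"

```text
time: 8.15
tool_pos: [465.6, -14.6, 163.2]
tcp_rot: [179.9, 21.9, 155.7]
ft_force: [-10.2, 12.2, 5.4]
finger_gap: 44.9
grip_force: 42.0
```

Emit:
apply_moves --pt "12.5 0.5 10.1 0 0 0 1" --pt "11.7 0.5 10.9 0 0 0 1" --pt "10.3 0 11.7 0 0 0 1" --pt "9 0 12.3 0 0 0 1" --pt "0 0 0 0 0 0 1"

```text
time: 8.78
tool_pos: [444.4, -5.0, 103.6]
tcp_rot: [-180.0, 21.9, 155.7]
ft_force: [-2.0, 7.0, -3.1]
finger_gap: 44.6
grip_force: 47.3
```

Emit:
apply_moves --pt "8 0 13 0 0 0 1" --pt "0 0 0 0 0 0 1"

```text
time: 9.02
tool_pos: [442.0, -3.9, 88.5]
tcp_rot: [-180.0, 21.9, 155.7]
ft_force: [-2.8, 8.0, -3.7]
finger_gap: 44.9
grip_force: 50.5
```

Emit:
apply_moves --pt "1.5 0 3 0 0 0 1" --pt "0 0 0 0 0 0 1"

```text
time: 9.28
tool_pos: [441.5, -3.6, 85.6]
tcp_rot: [-180.0, 21.8, 155.7]
ft_force: [-9.4, 8.8, 1.5]
finger_gap: 45.1
grip_force: 51.4
```

Emit:
apply_moves --pt "1.5 0 3 0 0 0 1" --pt "0 0 0 0 0 0 1"

```text
time: 9.52
tool_pos: [441.1, -3.5, 82.2]
tcp_rot: [-180.0, 21.8, 155.6]
ft_force: [-10.9, 10.7, 2.3]
finger_gap: 44.8
grip_force: 52.3
```

Run:
```python
from plan import *
s=sensors.sense();t=s['tool_pos'];R=Ro.from_euler('xyz',s['tcp_rot'],degrees=True)
print(t,s['ft_force'],s['joint_pos'].round(1))
h=t-R.apply([0,0,35]);print(h,handle(1.5),(h-O)@XC,(h-O)@YC)
```

```text
[441.1319119   -3.47185535  82.15462106] [-10.8915196   10.67624371   2.2606962 ] [  1.1 -37.4 138.  -10.6  60.  -60.8]
[429.28840411   1.89040175 114.65042882] [432.55595721  -1.46206538 122.8444157 ] -211.00745881742571 1.710840443430428
```

Emit:
apply_moves --pt "0 0 0 0 0 0 0" --pt "0 0 0 0 0 0 0" --pt "0 0 0 0 0 0 0" --pt "0 0 0 0 0 0 0"

```text
time: 10.02
tool_pos: [443.0, -4.7, 83.6]
tcp_rot: [-180.0, 22.1, 155.6]
ft_force: [0.5, -0.0, 0.3]
finger_gap: 85.3
grip_force: 0.0
```

Emit:
apply_moves --pt "3 0 -20 0 0 0 0" --pt "3 0 -30 0 0 0 0" --pt "0 0 -40 0 0 0 0" --pt "0 0 -40 0 0 0 0" --pt "0 0 -40 0 0 0 0" --pt "0 0 0 0 0 0 0"

```text
time: 10.78
tool_pos: [389.7, 27.6, 243.2]
tcp_rot: [-179.8, 21.9, 155.6]
ft_force: [0.3, 1.0, 0.4]
finger_gap: 85.3
grip_force: 0.0
```

Run:
```python
from plan import *
import pickle
cw=optics.get_calibration('wrist');cd=optics.get_calibration('side');cs=optics.get_calibration('scene')
w=optics.snapshot('wrist');d=optics.snapshot('side');s=optics.snapshot('scene')
pickle.dump((cw,w,d,s),open('v5.pkl','wb'))
m=np.zeros((600,800,3),np.uint8)
m[:300,:400]=cv2.resize(w,(400,300),interpolation=cv2.INTER_AREA)
m[:300,400:800]=cv2.resize(d[150:300,210:410],(400,300),interpolation=cv2.INTER_CUBIC)
m[300:,:400]=cv2.resize(s[200:350,130:330],(400,300),interpolation=cv2.INTER_CUBIC)
cv2.imwrite('pics/m5.png',m[:,:,::-1])
print(sensors.sense()['tool_pos'])
for p in (1.3,1.4,1.5):
    a=.35-p
    e=lambda n,y:O+XC*(200*np.sin(a)-n*np.cos(a))+ZC*(95+200*np.cos(a)+n*np.sin(a))+YC*y
    P_=[handle(p)+YC*23,handle(p)-YC*23,e(-9,154),e(-9,-154)]
    for n,c in(('w',cw),('d',cd),('s',cs)):print(p,n,proj(c,P_).round(0).tolist())
```

```text
[388.11754321  26.92532798 238.53825434]
1.3 w [[343.0, 266.0], [285.0, 266.0], [519.0, 355.0], [109.0, 355.0]]
1.3 d [[359.0, 257.0], [372.0, 249.0], [309.0, 256.0], [400.0, 205.0]]
1.3 s [[299.0, 208.0], [282.0, 202.0], [343.0, 232.0], [225.0, 190.0]]
1.4 w [[342.0, 244.0], [286.0, 244.0], [516.0, 328.0], [112.0, 327.0]]
1.4 d [[360.0, 263.0], [373.0, 255.0], [312.0, 263.0], [402.0, 211.0]]
1.4 s [[300.0, 209.0], [284.0, 203.0], [344.0, 230.0], [228.0, 189.0]]
1.5 w [[341.0, 225.0], [288.0, 225.0], [511.0, 302.0], [117.0, 302.0]]
1.5 d [[360.0, 269.0], [373.0, 261.0], [314.0, 271.0], [403.0, 218.0]]
1.5 s [[301.0, 211.0], [285.0, 205.0], [345.0, 229.0], [231.0, 189.0]]
```

View pics/m5.png

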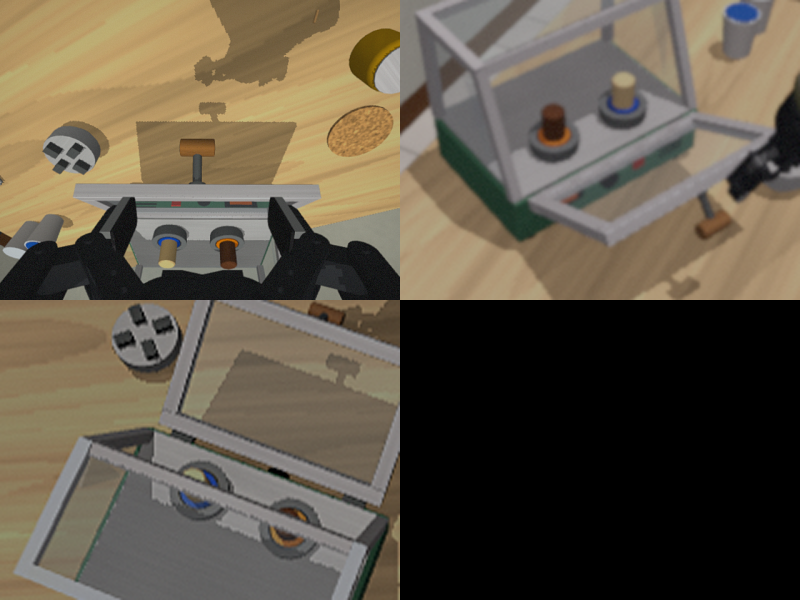

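The wrist tile shows the handle bar at montage (197,148) and the door's top edge at rows 185–199. With the side tile this gives φ ≈ 1.44–1.46, not quite at the stop. I'll press the top frame down with shut fingers.

Run:
```python
from plan import *
R=tool(22);s=sensors.sense();print(s['tool_pos'],s['ft_force'])
for p in (1.44,1.5):
    a=.35-p;E=O+XC*(191*np.sin(a)+9*np.cos(a))+ZC*(95+191*np.cos(a)-9*np.sin(a));print(E)
plan([(E+ZC*25,R,5)],1)
print(R.inv().apply([0,0,-1]))
```

```text
[388.11754321  26.92532798 238.53825434] [-0.27438234  0.08730126 -0.11810837]
[470.35187443 -18.52704227 191.3143473 ]
[465.35908555 -16.27278221 181.23597667]
[[-14.0, -1.4, 12.5, -0.001, -0.001, 0.0, 1], [-14.0, -1.4, 12.5, -0.002, -0.002, 0.0, 1], [-14.0, -1.5, 12.6, -0.001, -0.001, -0.001, 1], [-13.9, -1.5, 12.6, -0.002, -0.001, 0.0, 1], [-14.0, -1.5, 12.6, -0.001, -0.001, 0.0, 1]] end [465.4 -16.3 206.2] [ -1. -38. 125.  -9.  72. -66.] t 10.925
[3.74606593e-01 1.38777878e-17 9.27183855e-01]
```

Emit:
apply_moves --pt "0 0 0 0 0 0 1" --pt "-15 -1.5 12 0 0 0 1" --pt "-16 -1.5 12 0 0 0 1" --pt "-16 -1.5 12 0 0 0 1" --pt "-16 -1.5 12 0 0 0 1" --pt "-16 -1.5 12 0 0 0 1" --pt "0 0 0 0 0 0 1" --pt "0 0 0 0 0 0 1"

```text
time: 11.92
tool_pos: [471.4, -19.6, 212.3]
tcp_rot: [-179.6, 21.6, 155.6]
ft_force: [0.4, 0.1, 0.2]
finger_gap: -0.2
grip_force: 0.0
```

Emit:
apply_moves --pt "3 0 7.4 0 0 0 1" --pt "3 0 7.4 0 0 0 1" --pt "0 0 0 0 0 0 1"

```text
time: 12.3
tool_pos: [471.2, -19.4, 195.7]
tcp_rot: [-179.6, 21.6, 155.7]
ft_force: [0.5, -0.1, -0.2]
finger_gap: 0.3
grip_force: 0.0
```

Emit:
apply_moves --pt "3 0 7.4 0 0 0 1" --pt "0 0 0 0 0 0 1"

```text
time: 12.55
tool_pos: [471.4, -19.6, 188.0]
tcp_rot: [-179.6, 21.6, 155.6]
ft_force: [-0.4, 0.2, -0.1]
finger_gap: 0.3
grip_force: 0.0
```

Emit:
apply_moves --pt "3 0 7.4 0 0 0 1" --pt "0 0 0 0 0 0 1"

```text
time: 12.8
tool_pos: [471.3, -19.7, 179.9]
tcp_rot: [-179.6, 21.6, 155.6]
ft_force: [0.7, -0.7, -0.2]
finger_gap: 0.0
grip_force: 0.0
```

Emit:
apply_moves --pt "3 0 7.4 0 0 0 1" --pt "0 0 0 0 0 0 1"

```text
time: 13.05
tool_pos: [471.3, -19.7, 171.9]
tcp_rot: [-179.6, 21.6, 155.6]
ft_force: [-0.3, -0.1, 0.2]
finger_gap: 0.4
grip_force: 0.0
```

Emit:
apply_moves --pt "2 0 5 0 0 0 1" --pt "0 0 0 0 0 0 1"

```text
time: 13.3
tool_pos: [471.5, -19.7, 167.0]
tcp_rot: [-179.6, 21.6, 155.6]
ft_force: [0.2, 0.1, -0.4]
finger_gap: -0.0
grip_force: 0.0
```

Emit:
apply_moves --pt "2 0 5 0 0 0 1" --pt "0 0 0 0 0 0 1"

```text
time: 13.55
tool_pos: [470.9, -19.2, 161.5]
tcp_rot: [-179.6, 21.5, 155.6]
ft_force: [-5.2, 2.4, 4.0]
finger_gap: -0.1
grip_force: 2.5
```

Emit:
apply_moves --pt "2 0 5 0 0 0 1" --pt "0 0 0 0 0 0 1"

```text
time: 13.8
tool_pos: [468.8, -18.3, 155.5]
tcp_rot: [-179.6, 21.3, 155.6]
ft_force: [-25.9, 9.6, 14.5]
finger_gap: 0.1
grip_force: 11.9
```

The reaction points along the door's end face, so the tips are just past the edge. I'll lift, move 25 mm inward and press again.

Emit:
apply_moves --pt "-3 0 -7 0 0 0 1" --pt "-5 0 -14 0 0 0 1" --pt "-15 0 -5 0 0 0 1" --pt "-15 0 5 0 0 0 1" --pt "0 0 0 0 0 0 1"

```text
time: 14.42
tool_pos: [497.6, -31.5, 191.5]
tcp_rot: [-179.7, 21.7, 155.6]
ft_force: [-0.4, 0.4, -0.2]
finger_gap: 0.1
grip_force: 0.0
```

Emit:
apply_moves --pt "3 0 7.4 0 0 0 1" --pt "1 0 3 0 0 0 1" --pt "0 0 0 0 0 0 1"

```text
time: 14.8
tool_pos: [496.3, -31.0, 178.4]
tcp_rot: [-179.6, 21.6, 155.7]
ft_force: [-0.4, -0.4, 0.6]
finger_gap: -0.3
grip_force: 0.0
```

Emit:
apply_moves --pt "2 0 5 0 0 0 1" --pt "0 0 0 0 0 0 1"

```text
time: 15.05
tool_pos: [496.6, -31.1, 173.2]
tcp_rot: [-179.6, 21.6, 155.6]
ft_force: [0.4, 0.5, -0.6]
finger_gap: -0.4
grip_force: 0.0
```

Emit:
apply_moves --pt "2 0 5 0 0 0 1" --pt "0 0 0 0 0 0 1"

```text
time: 15.3
tool_pos: [496.5, -31.2, 167.7]
tcp_rot: [-179.6, 21.6, 155.6]
ft_force: [0.0, -0.1, 0.6]
finger_gap: -0.1
grip_force: 0.0
```

Emit:
apply_moves --pt "2 0 5 0 0 0 1" --pt "2 0 5 0 0 0 1" --pt "0 0 0 0 0 0 1"

```text
time: 15.68
tool_pos: [496.3, -31.2, 156.7]
tcp_rot: [-179.6, 21.6, 155.6]
ft_force: [0.7, -0.7, -0.4]
finger_gap: -0.3
grip_force: 0.0
```

Emit:
apply_moves --pt "2 0 5 0 0 0 1" --pt "0 0 0 0 0 0 1"

```text
time: 15.92
tool_pos: [496.5, -31.2, 151.7]
tcp_rot: [-179.6, 21.6, 155.6]
ft_force: [-0.9, -0.4, -0.0]
finger_gap: -0.0
grip_force: 0.0
```

Emit:
apply_moves --pt "2 0 5 0 0 0 1" --pt "0 0 0 0 0 0 1"

```text
time: 16.18
tool_pos: [496.5, -31.3, 146.3]
tcp_rot: [-179.6, 21.6, 155.6]
ft_force: [0.4, 0.3, 0.5]
finger_gap: -0.2
grip_force: 0.0
```

Emit:
apply_moves --pt "1.5 0 3 0 0 0 1" --pt "0 0 0 0 0 0 1"

```text
time: 16.42
tool_pos: [497.1, -31.3, 144.1]
tcp_rot: [-179.7, 21.8, 155.6]
ft_force: [2.9, -0.8, 0.9]
finger_gap: 0.0
grip_force: 1.4
```

Emit:
apply_moves --pt "1.5 0 3 0 0 0 1" --pt "0 0 0 0 0 0 1"

```text
time: 16.68
tool_pos: [497.9, -31.4, 142.0]
tcp_rot: [-179.7, 21.9, 155.6]
ft_force: [5.1, -1.0, 4.6]
finger_gap: -0.0
grip_force: 3.1
```

Emit:
apply_moves --pt "1.5 0 3 0 0 0 1" --pt "0 0 0 0 0 0 1"

```text
time: 16.92
tool_pos: [498.8, -31.6, 140.4]
tcp_rot: [-179.7, 22.1, 155.6]
ft_force: [3.0, -1.8, 11.8]
finger_gap: 0.1
grip_force: 6.2
```

Emit:
apply_moves --pt "1.2 0 3 0 0 0 1" --pt "0 0 0 0 0 0 1"

```text
time: 17.18
tool_pos: [500.3, -31.8, 139.7]
tcp_rot: [-179.8, 22.3, 155.6]
ft_force: [-0.9, -2.3, 21.8]
finger_gap: -0.3
grip_force: 9.9
```

Emit:
apply_moves --pt "1.2 0 3 0 0 0 1" --pt "0 0 0 0 0 0 1"

```text
time: 17.42
tool_pos: [502.2, -32.1, 138.9]
tcp_rot: [-179.9, 22.6, 155.6]
ft_force: [-0.6, -2.7, 28.8]
finger_gap: 0.1
grip_force: 13.2
```

The door is firmly at its stop. The fingertips clearly sit about 37 mm behind the nominal TCP. Before grasping the blank I'll check this against the pictures, using rows of tips and palm in the wrist image.

Run:
```python
from plan import *
c=optics.get_calibration('wrist');s=sensors.sense();t=s['tool_pos'];R=Ro.from_euler('xyz',s['tcp_rot'],degrees=True)
for z in (-20,-37,-50,-73,-90,-109,-120):
    print(z,'palm x=38,42:',proj(c,[t+R.apply([38,0,z]),t+R.apply([42.5,0,z])]).round()[:,1],'x=0,11',proj(c,[t+R.apply([0,0,z]),t+R.apply([11,0,z])]).round()[:,1],'open tip inner/outer y',proj(c,[t+R.apply([11,42.5,z]),t+R.apply([11,57,z]),t+R.apply([-11,42.5,z])]).round().tolist())
im=optics.snapshot('wrist').astype(int)
g=im.sum(2)//3
print('col325',g[250:480:4,325].tolist());print('col312',g[250:480:4,312].tolist())
o=cv2.imread('pics/w2.png').astype(int).sum(2)//3
print('open row330',o[330,180:470:4].tolist());print('open row340',o[340,180:470:4].tolist());print('col 445',o[290:420:4,445].tolist());print('col 435',o[290:420:4,433].tolist());print('col 325',o[380:480:4,325].tolist())
```

```text
-20 palm x=38,42: [227. 217.] x=0,11 [306. 284.] open tip inner/outer y [[418.0, 284.0], [450.0, 284.0], [414.0, 326.0]]
-37 palm x=38,42: [239. 227.] x=0,11 [325. 301.] open tip inner/outer y [[428.0, 301.0], [463.0, 301.0], [423.0, 347.0]]
-50 palm x=38,42: [249. 237.] x=0,11 [342. 317.] open tip inner/outer y [[437.0, 317.0], [475.0, 317.0], [432.0, 366.0]]
-73 palm x=38,42: [275. 260.] x=0,11 [381. 353.] open tip inner/outer y [[458.0, 353.0], [503.0, 352.0], [450.0, 408.0]]
-90 palm x=38,42: [301. 285.] x=0,11 [421. 389.] open tip inner/outer y [[479.0, 389.0], [531.0, 388.0], [469.0, 450.0]]
-109 palm x=38,42: [344. 325.] x=0,11 [482. 446.] open tip inner/outer y [[512.0, 445.0], [574.0, 444.0], [497.0, 513.0]]
-120 palm x=38,42: [380. 358.] x=0,11 [530. 492.] open tip inner/outer y [[538.0, 490.0], [608.0, 489.0], [518.0, 562.0]]
col325 [139, 144, 140, 140, 141, 144, 141, 141, 145, 146, 147, 143, 131, 131, 136, 21, 17, 35, 26, 30, 32, 32, 35, 32, 46, 46, 33, 40, 42, 45, 40, 37, 45, 42, 44, 40, 40, 59, 193, 190, 192, 128, 134, 133, 130, 127, 129, 114, 32, 16, 33, 24, 37, 29, 37
[... 717 characters left out ...]
55, 159, 157, 160, 158, 162, 155, 158, 156, 159, 159, 161, 162, 161, 159, 155, 159, 163, 160, 161, 156, 155, 157, 161, 157, 157, 157, 159, 157, 158, 160, 159, 157, 155, 158, 156, 158, 159, 157, 158, 157, 158, 155, 156, 155, 136, 11, 23, 31, 24, 18, 22, 81, 74, 76, 55]
col 445 [177, 179, 153, 144, 142, 168, 107, 77, 79, 50, 22, 20, 24, 13, 28, 16, 23, 11, 24, 13, 9, 15, 20, 21, 22, 19, 11, 65, 177, 141, 148, 150, 25]
col 435 [181, 180, 149, 147, 145, 167, 110, 8, 19, 13, 19, 16, 18, 21, 9, 25, 29, 14, 12, 19, 64, 154, 156, 128, 127, 122, 96, 181, 176, 143, 144, 147, 147]
col 325 [163, 124, 128, 130, 176, 193, 151, 152, 153, 152, 153, 152, 150, 152, 152, 16, 15, 25, 16, 25, 19, 31, 28, 30, 36]
```

Pixel rows put the shut tips at tool z ≈ −43 and the pad centre at ≈ −57, and the palm well behind. So I take the effective grasp point as 60 mm behind the TCP. Now I plan the approach to the walnut stem.

Run:
```python
from plan import *
s=sensors.sense();t=s['tool_pos'];R0=Ro.from_euler('xyz',s['tcp_rot'],degrees=True)
R=tool(40);z=R.apply([0,0,1]);G=np.array([708.6,-61.1,151]);T=G+60*z
plan([(t+[0,0,75],R0,4),(T-100*z,R,8)],0)
print(ik(T,R,[-2,-3,113,-20,40,-50]))
```

```text
[[-7.2, 0.0, -17.3, 0.0, 0.0, 0.0, 0], [-7.2, -0.1, -17.3, 0.0, 0.0, 0.0, 0], [-7.2, 0.0, -17.3, 0.0, 0.0, 0.0, 0], [-7.2, 0.0, -17.4, 0.0, 0.0, 0.0, 0], [-18.6, 7.4, 12.1, 0.0, -0.038, 0.0, 0], [-18.1, 7.4, 12.7, -0.001, -0.038, 0.0, 0], [-17.5, 7.3, 13.5, 0.0, -0.038, -0.001, 0], [-17.1, 7.4, 14.1, -0.001, -0.038, 0.0, 0], [-16.5, 7.3, 14.8, 0.0, -0.038, 0.0, 0], [-16.0, 7.4, 15.3, 0.0, -0.038, 0.0, 0], [-15.4, 7.3, 16.0, -0.001, -0.038, -0.001, 0], [-14.7, 7.3, 16.5, 0.0, -0.038, 0.0, 0]] end [685.1 -50.5 181.7] [  0. -11. 116. -24.  41. -52.] t 17.475
(array([ -2.6425703 ,   3.34969096, 110.65462435, -27.4456106 ,
        30.97686962, -49.07811661]), np.float64(2.9704107406983664e-13))
```

Emit:
apply_moves --pt "-7.2 0 -17.3 0 0 0 1" --pt "-7.2 0 -17.3 0 0 0 1" --pt "-7.2 0 -17.3 0 0 0 0" --pt "-7.2 0 -17.4 0 0 0 0" --pt "-18.6 7.4 12.1 0 -0.038 0 0" --pt "-18.1 7.4 12.7 0 -0.038 0 0" --pt "-17.5 7.3 13.5 0 -0.038 0 0" --pt "-17.1 7.4 14.1 0 -0.038 0 0" --pt "-16.5 7.3 14.8 0 -0.038 0 0" --pt "-16 7.4 15.3 0 -0.038 0 0" --pt "-15.4 7.3 16 0 -0.038 0 0" --pt "-14.7 7.3 16.5 0 -0.038 0 0" --pt "0 0 0 0 0 0 0" --pt "0 0 0 0 0 0 0"

```text
time: 19.23
tool_pos: [679.1, -49.8, 170.3]
tcp_rot: [-179.5, 39.0, 155.8]
ft_force: [-0.4, 0.0, 0.1]
finger_gap: 85.4
grip_force: 0.0
```

Run:
```python
from plan import *
c=optics.get_calibration('wrist');s=sensors.sense();t=s['tool_pos'];R=Ro.from_euler('xyz',s['tcp_rot'],degrees=True);print(t,s['tcp_rot'],s['ft_force'])
im=optics.snapshot('wrist');cv2.imwrite('pics/w6.png',im[:,:,::-1])
B=np.array([708.6,-61.1,0])
for z in (124,150,170):print(z,proj(c,[B+[0,0,z],B+[0,0,z]+YC*17,B+[0,0,z]-YC*17]).round(1).tolist())
h=cv2.cvtColor(im,cv2.COLOR_RGB2HSV);m=((h[...,0]<20)&(h[...,1]>70)&(h[...,2]<140)&(h[...,2]>35)).astype(np.uint8)
n,l,st,ce=cv2.connectedComponentsWithStats(m)
for i in range(1,n):
    if st[i,4]>250:print(st[i],ce[i])
```

```text
[679.13482695 -49.80455292 170.29073619] [-179.54823306   39.03106777  155.76887507] [-0.3563093   0.04301755  0.05175092]
124 [[327.9, 244.9], [353.8, 245.0], [302.0, 244.8]]
150 [[327.9, 280.3], [355.4, 280.4], [300.4, 280.2]]
170 [[327.8, 310.7], [356.7, 310.8], [299.0, 310.5]]
[ 302  233   56   89 4409] [329.1855296  277.48854616]
[127 234  39  73 729] [147.60356653 270.80246914]
```

View pics/w6.png

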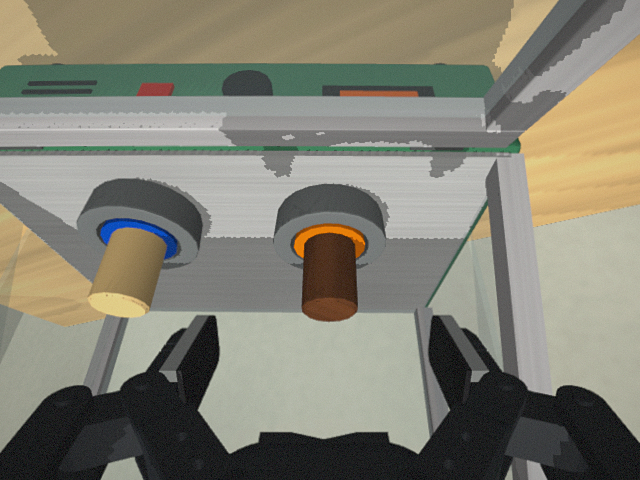

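The last view shows the walnut stem at (330,277) with its top at about row 308, within about 1 mm of prediction. The fingers straddle it at columns 216 and 430. Now plan the descent.

Run:
```python
from plan import *
R=tool(40);z=R.apply([0,0,1]);G=np.array([708.6,-61.1,151])+YC*1;T=G+60*z
plan([(T,R,9)],0)
```

```text
[[-1.4, 0.4, 10.6, -0.001, -0.002, 0.0, 0], [-1.4, 0.4, 10.5, -0.001, -0.002, 0.0, 0], [-1.4, 0.3, 10.6, 0.0, -0.001, 0.0, 0], [-1.4, 0.4, 10.5, -0.001, -0.002, 0.0, 0], [-1.4, 0.3, 10.6, -0.001, -0.002, 0.0, 0], [-1.3, 0.4, 10.6, -0.001, -0.002, 0.001, 0], [-1.3, 0.3, 10.6, 0.0, -0.002, 0.0, 0], [-1.3, 0.3, 10.5, -0.001, -0.001, 0.0, 0], [-1.3, 0.4, 10.6, -0.001, -0.002, 0.0, 0]] end [744.2 -76.  105. ] [ -3.   3. 111. -28.  31. -49.] t 19.275
```

Emit:
apply_moves --pt "-1.4 0.4 10.6 0 -0.002 0 0" --pt "-1.4 0.4 10.5 0 -0.002 0 0" --pt "-1.4 0.3 10.6 0 -0.001 0 0" --pt "-1.4 0.4 10.5 0 -0.002 0 0" --pt "-1.4 0.3 10.6 0 -0.002 0 0" --pt "-1.3 0.4 10.6 0 -0.002 0 0" --pt "-1.3 0.3 10.6 0 -0.002 0 0" --pt "-1.3 0.3 10.5 0 -0.001 0 0" --pt "-1.3 0.4 10.6 0 -0.002 0 0" --pt "0 0 0 0 0 0 0" --pt "0 0 0 0 0 0 0"

```text
time: 20.65
tool_pos: [744.4, -76.2, 104.6]
tcp_rot: [-179.6, 40.0, 155.8]
ft_force: [-0.4, 0.5, 0.3]
finger_gap: 85.6
grip_force: 0.0
```

Emit:
apply_moves --pt "0 0 0 0 0 0 0.3" --pt "0 0 0 0 0 0 0.5" --pt "0 0 0 0 0 0 0.6" --pt "0 0 0 0 0 0 1" --pt "0 0 0 0 0 0 1" --pt "0 0 0 0 0 0 1" --force 30

```text
time: 21.4
tool_pos: [745.2, -75.9, 105.9]
tcp_rot: [-179.6, 40.1, 155.8]
ft_force: [-0.8, 3.5, 5.9]
finger_gap: 33.3
grip_force: 30.5
```

Emit:
apply_moves --pt "-2 0.3 -2.3 0 0 0 1" --pt "-2.6 0.2 -3.1 0 0 0 1" --pt "-3.2 0 -3.8 0 0 0 1" --pt "-3.2 0 -3.8 0 0 0 1" --pt "-3.2 0 -3.8 0 0 0 1" --pt "-3.2 0 -3.8 0 0 0 1" --pt "0 0 0 0 0 0 1"

```text
time: 22.28
tool_pos: [745.2, -75.7, 132.6]
tcp_rot: [-179.6, 40.1, 155.8]
ft_force: [-0.6, 0.3, -0.6]
finger_gap: 33.2
grip_force: 29.8
```

Run:
```python
from plan import *
s=sensors.sense();t=s['tool_pos'];R0=Ro.from_euler('xyz',s['tcp_rot'],degrees=True);z=R0.apply([0,0,1]);print(t,s['ft_force'],s['finger_gap'],s['grip_force'])
p1=t-z*200
for hd in (15,20,25):
    yaw=Ro.from_euler('z',hd+24.3,degrees=True);R=yaw*R0
    # stem axis now at G=t-60z ; keep stem pos relative to tool
    G=np.array([626.5,259.2,0]);off=R.apply([0,0,60])
    for hz in (120,46):
        print(hd,hz,ik(G+[0,0,hz]+off,R,[20,0,110,5,30,-100]))
```

```text
[745.15060673 -75.70663244 132.56423675] [-0.58718518  0.33268016 -0.61218537] 33.17734673411681 29.814155297353864
15 120 (array([ 19.88694887,  -1.25372615, 119.14974768,  -9.24310301,
        22.41351915, -77.7449877 ]), np.float64(7.38664015942283e-13))
15 46 (array([ 19.88694887,   7.1830668 , 120.12711577, -15.55246325,
        13.20404232, -71.14011385]), np.float64(3.4889345893393585e-13))
20 120 (array([ 17.54813078,  -1.68081618, 119.56814548,   3.22284905,
        22.07804683, -94.90815338]), np.float64(2.3543079994166236e-13))
20 46 (array([ 17.54813078,   6.80158087, 120.55041023,   5.54195103,
        12.6390078 , -97.32964698]), np.float64(2.5736472545138205e-14))
25 120 (array([  15.21168466,   -1.7232735 ,  119.60960053,   15.22213977,
         23.12873806, -111.60864103]), np.float64(6.072201790144603e-13))
25 46 (array([  15.21168466,    6.76366755,  120.59235603,   24.86390843,
         14.19872736, -121.75213268]), np.float64(3.5074037151171226e-12))
```

Blank lifted cleanly. Plan: retreat along the tool axis, swing over high, then descend to the pad.

Run:
```python
from plan import *
s=sensors.sense();t=s['tool_pos'];R0=Ro.from_euler('xyz',s['tcp_rot'],degrees=True);z=R0.apply([0,0,1])
p1=t-z*130
a=44.3;Y=Ro.from_euler('z',a,degrees=True);R=Y*R0
rel=Y.apply([-36.2,15.7,0]);p=np.array([626.8,259.2,0])-rel
A=plan([(p1,R0,7),(p+[0,0,p1[2]-10],R,12)],1)
B=plan([(p+[0,0,30],R,9),(p+[0,0,9],R,4)],1,cur=A)
print(p)
```

```text
[[0.0, 0.0, -18.6, 0.0, 0.0, 0.0, 1], [0.0, 0.0, -18.5, 0.0, 0.0, 0.0, 1], [0.0, 0.0, -18.6, 0.0, 0.0, 0.0, 1], [0.0, 0.0, -18.6, 0.0, 0.0, 0.0, 1], [0.0, 0.0, -18.6, 0.0, 0.0, 0.0, 1], [0.0, 0.0, -18.5, 0.0, 0.0, 0.0, 1], [0.0, 0.0, -18.6, 0.0, 0.0, 0.0, 1], [9.1, 23.6, -6.7, -0.041, 0.0, -0.049, 1], [7.9, 24.3, -5.7, -0.042, -0.001, -0.05, 1], [6.6, 24.8, -4.7, -0.041, 0.0, -0.049, 1], [5.5, 25.4, -3.7, -0.042, 0.0, -0.049, 1], [4.2, 25.7, -2.6, -0.041, -0.001, -0.05, 1], [2.8, 25.9, -1.6, -0.042, 0.0, -0.049, 1], [1.7, 26.1, -0.4, -0.041, -0.001, -0.049, 1], [0.3, 26.2, 0.6, -0.042, 0.0, -0.049, 1], [-1.0, 26.1, 1.7, -0.041, 0.0, -0.05, 1], [-2.2, 25.9, 2.8, -0.042, -0.001, -0.049, 1], [-3.5, 25.6, 3.8, -0.041, 0.0, -0.049, 1], [-4.8, 25.3, 5.0, -0.042, 0.0, -0.05, 1]] end [663.7 273.3 222. ] [ 18. -12. 112.   2.  40. -93.] t 22.275
! 0 2.4442656760904555e-13 [ 18. -11. 113.   2.  38. -93.] [ 19.9 -13.6   5.4  27.9   3.1 -42.5]
[[13.7, 0.1, 16.3, 0.0, 0.0, 0.0, 1], [13.8, 0.1, 16.3, 0.0, 0.0, 0.0, 1], [13.7, 0.2, 16.4, 0.0, 0.0, 0.0, 1], [13.7, 0.1, 16.3, 0.0, 0.0, 0.0, 1], [13.8, 0.1, 16.3, 0.0, 0.0, 0.0, 1], [13.7, 0.1, 16.3, 0.0, 0.0, 0.0, 1], [13.8, 0.1, 16.4, 0.0, 0.0, 0.0, 1], [13.7, 0.1, 16.3, 0.0, 0.0, 0.0, 1], [13.7, 0.2, 16.3, 0.0, 0.0, 0.0, 1], [3.4, 0.0, 4.0, 0.0, 0.0, 0.0, 1], [3.4, 0.0, 4.0, 0.0, 0.0, 0.0, 1], [3.4, 0.1, 4.1, 0.0, 0.0, 0.0, 1], [3.4, 0.0, 4.0, 0.0, 0.0, 0.0, 1]] end [663.6 273.3   9. ] [ 18.   6. 120.   5.  14. -97.] t 22.275
[663.67319694 273.24625741   0.        ]
```

Emit:
apply_moves --pt "0 0 -9 0 0 0 1" --pt "0 0 -18.5 0 0 0 1" --pt "0 0 -18.5 0 0 0 1" --pt "0 0 -18.5 0 0 0 1" --pt "0 0 -18.5 0 0 0 1" --pt "0 0 -18.5 0 0 0 1" --pt "0 0 -18.5 0 0 0 1" --pt "0 0 -10 0 0 0 1" --pt "9.1 23.6 -6.7 -0.041 0 -0.049 1" --pt "7.9 24.3 -5.7 -0.042 -0.001 -0.05 1" --pt "6.6 24.8 -4.7 -0.041 0 -0.049 1" --pt "5.5 25.4 -3.7 -0.042 0 -0.049 1" --pt "4.2 25.7 -2.6 -0.041 -0.001 -0.05 1" --pt "2.8 25.9 -1.6 -0.042 0 -0.049 1" --pt "1.7 26.1 -0.4 -0.041 -0.001 -0.049 1" --pt "0.3 26.2 0.6 -0.042 0 -0.049 1" --pt "-1 26.1 1.7 -0.041 0 -0.05 1" --pt "-2.2 25.9 2.8 -0.042 -0.001 -0.049 1" --pt "-3.5 25.6 3.8 -0.041 0 -0.049 1" --pt "-4.8 25.3 5 -0.042 0 -0.05 1"

```text
time: 24.78
tool_pos: [663.0, 274.0, 220.6]
tcp_rot: [-179.6, 40.0, -159.8]
ft_force: [0.1, 0.0, -0.5]
finger_gap: 33.0
grip_force: 30.0
```

Run:
```python
from plan import *
s=sensors.sense();t=s['tool_pos'];R=Ro.from_euler('xyz',s['tcp_rot'],degrees=True);print(s['tcp_rot'],s['finger_gap'],s['grip_force'],s['ft_force'],s['joint_pos'].round())
p=np.array([663.7,273.2,0]);RR=tool(40.1,20.1)
print(tool(40.1,20).as_euler('xyz',degrees=True))
plan([(p+[0,0,30],RR,9),(p+[0,0,9],RR,4)],1)
# verify blank: brown in side & scene
for n in('side','scene'):
    im=optics.snapshot(n);cv2.imwrite(f'pics/{n}7.png',im[:,:,::-1]);c=optics.get_calibration(n)
    b=t-R.apply([0,0,60]);print(n,proj(c,b).round())
```

```text
[-179.60767739   39.95469814 -159.80065095] 33.035151937715355 30.00723254866898 [ 0.13306715  0.0470399  -0.51638891] [ 18. -11. 111.   2.  40. -93.]
[-180.    40.1 -160. ]
[[13.6, 0.0, 16.3, -0.001, 0.0, 0.0, 1], [13.5, 0.0, 16.2, 0.0, -0.001, 0.0, 1], [13.6, 0.0, 16.3, -0.001, 0.0, 0.0, 1], [13.6, -0.1, 16.2, -0.001, 0.0, 0.001, 1], [13.6, 0.0, 16.3, 0.0, 0.0, 0.0, 1], [13.6, -0.1, 16.2, -0.001, -0.001, 0.0, 1], [13.6, -0.1, 16.3, 0.0, 0.0, 0.0, 1], [13.6, 0.0, 16.2, -0.001, 0.0, 0.0, 1], [13.6, -0.1, 16.2, -0.001, -0.001, 0.0, 1], [3.4, 0.0, 4.0, 0.0, 0.0, 0.0, 1], [3.4, 0.0, 4.0, 0.0, 0.0, 0.0, 1], [3.3, 0.0, 4.1, 0.0, 0.0, 0.0, 1], [3.4, 0.0, 4.0, 0.0, 0.0, 0.0, 1]] end [663.7 273.2   9. ] [  17.    6.  120.    8.   14. -100.] t 24.775
side [[242. 270.]]
scene [[410. 257.]]
```

Emit:
apply_moves --pt "13.6 0 16.3 0 0 0 1" --pt "13.6 0 16.2 0 0 0 1" --pt "13.6 0 16.3 0 0 0 1" --pt "13.6 0 16.2 0 0 0 1" --pt "13.6 0 16.3 0 0 0 1" --pt "13.6 0 16.2 0 0 0 1" --pt "13.6 0 16.3 0 0 0 1" --pt "13.6 0 16.2 0 0 0 1" --pt "13.6 0 16.2 0 0 0 1" --pt "3.4 0 4 0 0 0 1" --pt "3.4 0 4 0 0 0 1" --pt "3.3 0 4.1 0 0 0 1" --pt "0 0 0 0 0 0 1"

```text
time: 26.5
tool_pos: [664.1, 272.4, 14.8]
tcp_rot: [-179.6, 40.0, -159.9]
ft_force: [0.5, -0.3, -1.4]
finger_gap: 33.4
grip_force: 30.1
```

Emit:
apply_moves --pt "2 0 2.3 0 0 0 1" --pt "0 0 0 0 0 0 1"

```text
time: 26.75
tool_pos: [663.9, 272.4, 11.6]
tcp_rot: [-179.6, 40.0, -159.9]
ft_force: [0.8, 0.1, -1.0]
finger_gap: 32.9
grip_force: 30.1
```

Emit:
apply_moves --pt "1.3 0 1.5 0 0 0 1" --pt "0 0 0 0 0 0 1"

```text
time: 27.0
tool_pos: [663.8, 272.3, 9.5]
tcp_rot: [-179.6, 40.0, -159.9]
ft_force: [1.1, -0.9, -0.5]
finger_gap: 33.2
grip_force: 30.1
```

Emit:
apply_moves --pt "1 0 1.2 0 0 0 1" --pt "0 0 0 0 0 0 1"

```text
time: 27.25
tool_pos: [663.8, 272.3, 7.9]
tcp_rot: [-179.6, 40.0, -159.9]
ft_force: [0.2, 0.1, -1.9]
finger_gap: 32.6
grip_force: 30.1
```

Contact is expected at about 4; creep down.

Emit:
apply_moves --pt "1 0 1.2 0 0 0 1" --pt "0 0 0 0 0 0 1"

```text
time: 27.5
tool_pos: [663.8, 272.3, 6.3]
tcp_rot: [-179.6, 40.0, -159.9]
ft_force: [0.3, -0.8, -1.4]
finger_gap: 33.2
grip_force: 30.1
```

Emit:
apply_moves --pt "0.7 0 0.8 0 0 0 1" --pt "0 0 0 0 0 0 1"

```text
time: 27.75
tool_pos: [663.8, 272.3, 5.3]
tcp_rot: [-179.6, 40.0, -159.9]
ft_force: [0.4, 0.0, -0.8]
finger_gap: 33.0
grip_force: 30.1
```

Emit:
apply_moves --pt "0.7 0 0.8 0 0 0 1" --pt "0 0 0 0 0 0 1"

```text
time: 28.0
tool_pos: [663.8, 272.3, 4.3]
tcp_rot: [-179.6, 40.0, -159.9]
ft_force: [-0.4, 0.3, -1.9]
finger_gap: 33.2
grip_force: 30.1
```

Emit:
apply_moves --pt "0.7 0 0.8 0 0 0 1" --pt "0 0 0 0 0 0 1"

```text
time: 28.25
tool_pos: [664.3, 272.4, 3.9]
tcp_rot: [-179.6, 40.0, -159.9]
ft_force: [-1.2, 0.4, 0.7]
finger_gap: 32.7
grip_force: 30.3
```

Contact at 3.9, as expected. Press lightly and release.

Emit:
apply_moves --pt "0.4 0 0.5 0 0 0 1" --pt "0 0 0 0 0 0 1" --pt "0 0 0 0 0 0 0.55" --pt "0 0 0 0 0 0 0.4" --pt "0 0 0 0 0 0 0" --pt "0 0 0 0 0 0 0" --pt "0 0 0 0 0 0 0"

```text
time: 29.12
tool_pos: [663.9, 272.3, 2.7]
tcp_rot: [-179.6, 40.0, -159.9]
ft_force: [-0.5, -0.1, 0.5]
finger_gap: 85.1
grip_force: 0.0
```

Emit:
apply_moves --pt "0 0 -6 0 0 0 0" --pt "0 0 -12 0 0 0 0" --pt "0 0 -20 0 0 0 0" --pt "0 0 -20 0 0 0 0" --pt "0 0 -20 0 0 0 0" --pt "0 0 -20 0 0 0 0" --pt "0 0 -20 0 0 0 0" --pt "0 0 0 0 0 0 0"

```text
time: 30.12
tool_pos: [593.0, 247.2, 95.2]
tcp_rot: [-179.6, 40.2, -159.9]
ft_force: [0.8, -0.1, -0.4]
finger_gap: 85.2
grip_force: 0.0
```

Run:
```python
from plan import *
c=optics.get_calibration('wrist');s=sensors.sense();t=s['tool_pos'];print(t,s['ft_force'])
im=optics.snapshot('wrist');cv2.imwrite('pics/w8.png',im[:,:,::-1])
B=np.array([627,259,0])
for z in (22,68):print(z,proj(c,[B+[0,0,z]]).round(1).tolist())
h=cv2.cvtColor(im,cv2.COLOR_RGB2HSV);m=((h[...,0]<20)&(h[...,1]>70)&(h[...,2]<140)&(h[...,2]>35)).astype(np.uint8)
n,l,st,ce=cv2.connectedComponentsWithStats(m)
for i in range(1,n):
    if st[i,4]>400:print(st[i],ce[i])
```

```text
[592.97232862 247.22123115  95.24623851] [ 0.79986647 -0.05482517 -0.40515381]
22 [[324.5, 214.8]]
68 [[324.1, 273.1]]
[    0     0   170   302 24976] [ 61.95255445 114.9118754 ]
[  210     0   245   178 23519] [332.17402951  79.64254433]
[ 541  120   99   81 2305] [588.42906725 154.3340564 ]
[291 180  82  30 987] [325.82877406 191.591692  ]
[ 297  202   52   83 3802] [322.92214624 243.78221988]
[ 593  241   47  103 3147] [621.89672704 288.48363521]
[ 374  285  225   92 7167] [518.62341286 332.68271243]
```

The blank stands upright on the pad at (323,244), as predicted. Next: plan regripping the handle for closing, deeper on the pads this time.

Run:
```python
from plan import *
s=sensors.sense();t=s['tool_pos'];R0=Ro.from_euler('xyz',s['tcp_rot'],degrees=True);z0=R0.apply([0,0,1])
R=tool(22);z=R.apply([0,0,1]);H=handle(1.5)+YC*1;T=H+57*z;pre=T-z*90
A=plan([(t-z0*80+[0,0,60],R0,5),(pre+[0,0,60],R,11),(pre,R,3)],0)
plan([(T,R,7)],0,cur=A);print(T,pre)
```

```text
[[-7.7, -0.1, -25.2, 0.0, 0.0, 0.0, 0], [-7.8, 0.0, -25.2, 0.0, 0.0, 0.0, 0], [-7.7, -0.1, -25.1, 0.0, 0.0, 0.0, 0], [-7.7, 0.0, -25.2, 0.0, 0.0, 0.0, 0], [-7.8, -0.1, -25.2, 0.0, 0.0, 0.0, 0], [13.5, -15.5, -11.0, 0.036, 0.028, 0.06, 0], [12.8, -16.7, -10.1, 0.036, 0.027, 0.061, 0], [12.1, -17.8, -9.1, 0.036, 0.028, 0.06, 0], [11.1, -18.7, -8.2, 0.035, 0.027, 0.061, 0], [10.3, -19.7, -7.2, 0.036, 0.028, 0.06, 0], [9.1, -20.6, -6.2, 0.036, 0.027, 0.061, 0], [8.1, -21.2, -5.1, 0.036, 0.028, 0.06, 0], [6.9, -21.9, -4.3, 0.036, 0.027, 0.061, 0], [5.7, -22.4, -3.2, 0.036, 0.027, 0.06, 0], [4.3, -22.8, -2.3, 0.036, 0.028, 0.06, 0], [3.1, -23.1, -1.4, 0.036, 0.028, 0.061, 0], [7.5, 0.0, 18.6, 0.0, 0.0, 0.0, 0], [7.5, 0.0, 18.5, 0.0, 0.0, 0.0, 0], [7.4, 0.0, 18.6, 0.0, 0.0, 0.0, 0]] end [421.7   4.5 153.4] [  3. -46. 135. -10.  71. -61.] t 30.175
! 0 1.3985693262037916e-10 [  2. -45. 136. -10.  69. -61.] [-14.7 -29.6   7.1 -13.8  43.   34. ]
[[0.0, 0.0, 12.9, 0.0, 0.0, 0.0, 0], [0.0, 0.0, 12.8, 0.0, 0.0, 0.0, 0], [0.0, 0.0, 12.9, 0.0, 0.0, 0.0, 0], [0.0, 0.0, 12.8, 0.0, 0.0, 0.0, 0], [0.0, 0.0, 12.9, 0.0, 0.0, 0.0, 0], [0.0, 0.1, 12.8, 0.0, 0.0, 0.0, 0], [0.0, 0.0, 12.9, 0.0, 0.0, 0.0, 0]] end [452.5  -9.3  70. ] [  0. -35. 138. -11.  57. -61.] t 30.175
[452.42826478  -9.33755693  69.99493599] [421.70067387   4.53648235 153.4414829 ]
```

Emit:
apply_moves --pt "-7.7 0 -25.2 0 0 0 0" --pt "-7.8 0 -25.2 0 0 0 0" --pt "-7.7 0 -25.1 0 0 0 0" --pt "-7.7 0 -25.2 0 0 0 0" --pt "-7.8 0 -25.2 0 0 0 0" --pt "13.5 -15.5 -11 0.036 0.028 0.06 0" --pt "12.8 -16.7 -10.1 0.036 0.027 0.061 0" --pt "12.1 -17.8 -9.1 0.036 0.028 0.06 0" --pt "11.1 -18.7 -8.2 0.035 0.027 0.061 0" --pt "10.3 -19.7 -7.2 0.036 0.028 0.06 0" --pt "9.1 -20.6 -6.2 0.036 0.027 0.061 0" --pt "8.1 -21.2 -5.1 0.036 0.028 0.06 0" --pt "6.9 -21.9 -4.3 0.036 0.027 0.061 0" --pt "5.7 -22.4 -3.2 0.036 0.027 0.06 0" --pt "4.3 -22.8 -2.3 0.036 0.028 0.06 0" --pt "3.1 -23.1 -1.4 0.036 0.028 0.061 0" --pt "7.5 0 18.6 0 0 0 0" --pt "7.5 0 18.5 0 0 0 0" --pt "7.4 0 18.6 0 0 0 0" --pt "0 0 0 0 0 0 0"

```text
time: 32.67
tool_pos: [419.4, 5.2, 148.8]
tcp_rot: [-179.8, 21.6, 155.9]
ft_force: [-0.5, 0.5, -0.1]
finger_gap: 85.4
grip_force: 0.0
```

Run:
```python
from plan import *
c=optics.get_calibration('wrist');s=sensors.sense();t=s['tool_pos'];print(t,s['tcp_rot'],s['ft_force'],s['joint_pos'].round())
im=optics.snapshot('wrist')
h=cv2.cvtColor(im,cv2.COLOR_RGB2HSV);m=((h[...,0]<16)&(h[...,1]>120)&(h[...,2]>60)).astype(np.uint8)
n,l,st,ce=cv2.connectedComponentsWithStats(m)
for i in range(1,n):
    if st[i,4]>300:print(st[i],ce[i])
for p in(1.46,1.5,1.53):print(p,proj(c,[handle(p),handle(p)+YC*23,handle(p)-YC*23]).round(1).tolist())
R=tool(22);z=R.apply([0,0,1]);H=handle(1.5)+YC*1;T=H+57*z
plan([(T,R,7)],0)
```

```text
[419.40713864   5.18655388 148.84331694] [-179.75507888   21.60392538  155.86544125] [-0.45969988  0.53564402 -0.11769779] [  3. -45. 135. -10.  71. -61.]
[ 286  255   80   40 1685] [325.73709199 274.55252226]
1.46 [[323.6, 284.2], [363.1, 284.3], [284.0, 284.0]]
1.5 [[323.6, 272.7], [362.2, 272.9], [285.1, 272.5]]
1.53 [[323.7, 264.7], [361.5, 264.8], [285.9, 264.5]]
[[-0.4, 0.0, 12.6, 0.0, -0.001, 0.0, 0], [-0.4, 0.1, 12.5, -0.001, 0.0, 0.001, 0], [-0.4, 0.0, 12.6, 0.0, -0.001, 0.0, 0], [-0.4, 0.0, 12.6, 0.0, -0.001, 0.0, 0], [-0.4, 0.0, 12.6, -0.001, 0.0, 0.001, 0], [-0.3, 0.0, 12.5, 0.0, -0.001, 0.0, 0], [-0.4, 0.1, 12.6, 0.0, -0.001, 0.0, 0]] end [452.5  -9.3  70. ] [  0. -35. 139. -11.  57. -61.] t 32.725
```

The bar is at (326,275), which matches φ ≈ 1.5, so the door was fully down. Descend and grip.

Emit:
apply_moves --pt "-0.4 0.1 12.6 0 0 0 0" --pt "-0.4 0.1 12.5 0 0 0 0" --pt "-0.4 0 12.6 0 0 0 0" --pt "-0.4 0 12.6 0 0 0 0" --pt "-0.4 0 12.6 0 0 0 0" --pt "-0.3 0 12.5 0 0 0 0" --pt "-0.4 0.1 12.6 0 0 0 0" --pt "0 0 0 0 0 0 0" --pt "0 0 0 0 0 0 0.3" --pt "0 0 0 0 0 0 1" --pt "0 0 0 0 0 0 1" --pt "0 0 0 0 0 0 1" --force 35

```text
time: 34.22
tool_pos: [454.1, -9.3, 73.1]
tcp_rot: [-180.0, 21.9, 155.7]
ft_force: [-5.7, 4.5, 6.3]
finger_gap: 45.6
grip_force: 36.7
```

Run:
```python
from plan import *
s=sensors.sense();print(s['ft_force'],s['finger_gap'],s['grip_force'],s['tool_pos'])
R0=Ro.from_euler('xyz',s['tcp_rot'],degrees=True);t0=s['tool_pos'];c=(t0,R0)
for a,b,n in ((1.5,.8,10),(.8,.1,10),(.1,-.01,4)):
    c=plan([(t0+handle(p)-handle(1.5),R0,1) for p in np.linspace(a,b,n+1)[1:]],1,cur=c)
```

```text
[-5.72275343  4.45927405  6.25247069] 45.60580494856436 36.711580753326416 [454.05031063  -9.27113262  73.05877934]
[[-7.7, 0.0, -12.4, 0.0, 0.0, 0.0, 1], [-8.5, 0.0, -11.9, 0.0, 0.0, 0.0, 1], [-9.3, 0.0, -11.2, 0.0, 0.0, 0.0, 1], [-10.0, 0.0, -10.6, 0.0, 0.0, 0.0, 1], [-10.8, 0.0, -9.8, 0.0, 0.0, 0.0, 1], [-11.5, 0.0, -9.1, 0.0, 0.0, 0.0, 1], [-12.0, 0.0, -8.2, 0.0, 0.0, 0.0, 1], [-12.6, -0.1, -7.4, 0.0, 0.0, 0.0, 1], [-13.1, 0.0, -6.4, 0.0, 0.0, 0.0, 1], [-13.5, 0.0, -5.6, 0.0, 0.0, 0.0, 1]] end [514.7 -36.7 199.7] [ -4. -28. 120.  -8.  68. -68.] t 34.225
! 0 2.8072376297542745e-13 [ -5. -27. 118.  -8.  68. -69.] [ -4.7   7.1 -19.    2.8  11.   -7.3]
[[-13.9, 0.0, -4.5, 0.0, 0.0, 0.0, 1], [-14.1, 0.0, -3.6, 0.0, 0.0, 0.0, 1], [-14.4, 0.0, -2.6, 0.0, 0.0, 0.0, 1], [-14.5, 0.0, -1.6, 0.0, 0.0, 0.0, 1], [-14.6, 0.0, -0.6, 0.0, 0.0, 0.0, 1], [-14.5, 0.0, 0.5, 0.0, 0.0, 0.0, 1], [-14.6, 0.0, 1.4, 0.0, 0.0, 0.0, 1], [-14.3, 0.0, 2.5, 0.0, 0.0, 0.0, 1], [-14.2, 0.0, 3.5, 0.0, 0.0, 0.0, 1], [-13.9, 0.0, 4.5, 0.0, 0.0, 0.0, 1]] end [635.4 -91.2 253.6] [ -9.  -8.  99.  -6.  69. -74.] t 34.225
! 0 1.6777974631112745e-13 [ -9.  -8.  98.  -6.  69. -74.] [ -9.6  26.3 -39.2   4.7  11.4 -12.6]
[[-5.4, 0.0, 2.0, 0.0, 0.0, 0.0, 1], [-5.3, 0.0, 2.2, 0.0, 0.0, 0.0, 1], [-5.2, 0.0, 2.3, 0.0, 0.0, 0.0, 1], [-5.2, 0.0, 2.4, 0.0, 0.0, 0.0, 1]] end [ 656.3 -100.6  253.2] [-10.  -5.  95.  -6.  68. -75.] t 34.225
```

Emit:
apply_moves --pt "-7.7 0 -12.4 0 0 0 1" --pt "-8.5 0 -11.9 0 0 0 1" --pt "-9.3 0 -11.2 0 0 0 1" --pt "-10 0 -10.6 0 0 0 1" --pt "-10.8 0 -9.8 0 0 0 1" --pt "0 0 0 0 0 0 1"

```text
time: 34.98
tool_pos: [473.1, -18.1, 141.1]
tcp_rot: [-179.9, 21.8, 155.7]
ft_force: [-6.0, 6.2, 3.6]
finger_gap: 45.6
grip_force: 40.7
```

Emit:
apply_moves --pt "-11.5 0 -9.1 0 0 0 1" --pt "-12 0 -8.2 0 0 0 1" --pt "-12.6 0 -7.4 0 0 0 1" --pt "-13.1 0 -6.4 0 0 0 1" --pt "-13.5 0 -5.6 0 0 0 1" --pt "0 0 0 0 0 0 1"

```text
time: 35.72
tool_pos: [514.2, -36.9, 198.2]
tcp_rot: [-179.9, 21.8, 155.7]
ft_force: [3.3, 1.4, -2.8]
finger_gap: 45.4
grip_force: 42.8
```

Emit:
apply_moves --pt "-13.9 0 -4.5 0 0 0 1" --pt "-14.1 0 -3.6 0 0 0 1" --pt "-14.4 0 -2.6 0 0 0 1" --pt "-14.5 0 -1.6 0 0 0 1" --pt "-14.6 0 -0.6 0 0 0 1" --pt "0 0 0 0 0 0 1"

```text
time: 36.48
tool_pos: [570.4, -62.6, 236.5]
tcp_rot: [-179.8, 21.8, 155.7]
ft_force: [4.4, -0.7, -6.0]
finger_gap: 45.6
grip_force: 42.7
```

Emit:
apply_moves --pt "-14.5 0 0.5 0 0 0 1" --pt "-14.6 0 1.4 0 0 0 1" --pt "-14.3 0 2.5 0 0 0 1" --pt "-12 0 3 0 0 0 1" --pt "-8 0 2.6 0 0 0 1" --pt "0 0 0 0 0 0 1"

```text
time: 37.22
tool_pos: [627.2, -88.6, 251.4]
tcp_rot: [-179.8, 21.9, 155.7]
ft_force: [1.2, -2.4, -3.5]
finger_gap: 45.5
grip_force: 43.9
```

Emit:
apply_moves --pt "-3.6 0 1.3 0 0 0 1" --pt "-3.6 0 1.3 0 0 0 1" --pt "-3.6 0 1.4 0 0 0 1" --pt "-3.6 0 1.4 0 0 0 1" --pt "0 0 0 0 0 0 1"

```text
time: 37.85
tool_pos: [640.9, -94.8, 252.0]
tcp_rot: [-179.8, 21.9, 155.7]
ft_force: [-4.5, -3.8, -1.4]
finger_gap: 45.2
grip_force: 44.4
```

Emit:
apply_moves --pt "-2 0 0.9 0 0 0 1" --pt "-2 0 0.9 0 0 0 1" --pt "-2 0 0.9 0 0 0 1" --pt "0 0 0 0 0 0 1"

```text
time: 38.35
tool_pos: [646.9, -97.6, 252.0]
tcp_rot: [-179.8, 21.9, 155.7]
ft_force: [-4.7, -3.1, 1.6]
finger_gap: 45.2
grip_force: 44.6
```

Emit:
apply_moves --pt "-1.5 0 0.6 0 0 0 1" --pt "-1.5 0 0.6 0 0 0 1" --pt "0 0 0 0 0 0 1"

```text
time: 38.72
tool_pos: [649.7, -98.8, 251.9]
tcp_rot: [-179.8, 21.9, 155.7]
ft_force: [-5.5, -3.3, -0.1]
finger_gap: 45.3
grip_force: 44.6
```

Continue in small steps until firm contact.

Emit:
apply_moves --pt "-1.5 0 0.6 0 0 0 1" --pt "-1.5 0 0.6 0 0 0 1" --pt "0 0 0 0 0 0 1"

```text
time: 39.1
tool_pos: [652.6, -100.2, 251.8]
tcp_rot: [-179.8, 21.9, 155.7]
ft_force: [-5.6, -3.4, 0.1]
finger_gap: 45.4
grip_force: 44.5
```

Emit:
apply_moves --pt "-1.5 0 0.6 0 0 0 1" --pt "-1 0 0.4 0 0 0 1" --pt "0 0 0 0 0 0 1"

```text
time: 39.48
tool_pos: [654.9, -101.2, 251.6]
tcp_rot: [-179.8, 21.8, 155.7]
ft_force: [-6.0, -2.8, -0.8]
finger_gap: 45.9
grip_force: 44.5
```

Emit:
apply_moves --pt "-1.5 0 0.6 0 0 0 1" --pt "-1 0 0.4 0 0 0 1" --pt "0 0 0 0 0 0 1"

```text
time: 39.85
tool_pos: [657.3, -102.3, 251.4]
tcp_rot: [-179.8, 21.8, 155.7]
ft_force: [-6.6, -4.0, -0.2]
finger_gap: 45.5
grip_force: 44.5
```

Emit:
apply_moves --pt "-1.5 0 0.7 0 0 0 1" --pt "-1 0 0.5 0 0 0 1" --pt "0 0 0 0 0 0 1"

```text
time: 40.22
tool_pos: [659.8, -103.4, 251.2]
tcp_rot: [-179.8, 21.8, 155.7]
ft_force: [-6.0, -2.9, -1.2]
finger_gap: 45.4
grip_force: 44.5
```

Emit:
apply_moves --pt "-1.5 0 0.7 0 0 0 1" --pt "-1 0 0.5 0 0 0 1" --pt "0 0 0 0 0 0 1"

```text
time: 40.6
tool_pos: [661.5, -104.2, 251.0]
tcp_rot: [-179.8, 21.7, 155.7]
ft_force: [-13.1, -0.6, 2.2]
finger_gap: 45.7
grip_force: 44.8
```

Emit:
apply_moves --pt "-1.5 0 0.7 0 0 0 1" --pt "-1 0 0.5 0 0 0 1" --pt "0 0 0 0 0 0 1"

```text
time: 40.98
tool_pos: [661.4, -104.2, 250.8]
tcp_rot: [-179.8, 21.4, 155.8]
ft_force: [-37.8, 5.6, 14.0]
finger_gap: 45.6
grip_force: 46.5
```

Firm contact: the door is shut. Relax the push, release and retreat.

Emit:
apply_moves --pt "1.5 0 -0.6 0 0 0 1" --pt "1 0 -0.4 0 0 0 1" --pt "0 0 0 0 0 0 1" --pt "0 0 0 0 0 0 0.3" --pt "0 0 0 0 0 0 0" --pt "0 0 0 0 0 0 0" --pt "0 0 0 0 0 0 0"

```text
time: 41.85
tool_pos: [663.6, -104.1, 251.5]
tcp_rot: [-179.9, 21.9, 155.7]
ft_force: [-0.1, 0.7, 0.2]
finger_gap: 85.6
grip_force: 0.0
```

Emit:
apply_moves --pt "0 0 -10 0 0 0 0" --pt "0 0 -20 0 0 0 0" --pt "0 0 -30 0 0 0 0" --pt "0 0 -30 0 0 0 0" --pt "0 0 -30 0 0 0 0" --pt "30 0 -20 0 0 0 0" --pt "30 0 -10 0 0 0 0" --pt "0 0 0 0 0 0 0" --pt "0 0 0 0 0 0 0"

```text
time: 42.98
tool_pos: [562.1, -58.1, 369.5]
tcp_rot: [-179.9, 22.0, 155.7]
ft_force: [0.4, -0.6, -0.3]
finger_gap: 85.4
grip_force: 0.0
```

Run:
```python
from plan import *
s=sensors.sense();print(s['tool_pos'],s['ft_force'],s['time'])
for n in('wrist','side','scene'):
    c=optics.get_calibration(n);im=optics.snapshot(n);cv2.imwrite(f'pics/{n}9.png',im[:,:,::-1])
    h=cv2.cvtColor(im,cv2.COLOR_RGB2HSV);m=((h[...,0]<16)&(h[...,1]>110)&(h[...,2]>60)).astype(np.uint8)
    k,l,st,ce=cv2.connectedComponentsWithStats(m)
    for p in(0,.03,.06):print(n,p,proj(c,[handle(p),handle(p)+YC*23,handle(p)-YC*23]).round(1).tolist())
    u=proj(c,handle(0))[0]
    for i in range(1,k):
        if st[i,4]>(300 if n=='wrist' else 25) and np.linalg.norm(ce[i]-u)<60:print(st[i],ce[i].round(1))
    if n!='wrist':
        old=cv2.imread(f'pics/{n}'+('0.png' if n=='scene' else '0.png'));old=cv2.imread('pics/s1.png') if n=='side' else old
        d=np.abs(old[:,:,::-1].astype(int)-im).max(2)>60
        k,l,st,ce=cv2.connectedComponentsWithStats(cv2.morphologyEx(d.astype(np.uint8),cv2.MORPH_OPEN,np.ones((2,2))))
        print('diff',[(st[i].tolist()) for i in range(1,k) if st[i,4]>15])
```

```text
[562.09609641 -58.07902283 369.50272822] [ 0.37215579 -0.63690888 -0.2680934 ] 42.975
wrist 0 [[322.3, 293.9], [351.3, 293.9], [293.3, 293.8]]
wrist 0.03 [[322.3, 288.8], [351.8, 288.8], [292.8, 288.7]]
wrist 0.06 [[322.3, 283.3], [352.2, 283.3], [292.4, 283.3]]
[293 281  59  30 897] [322.8 295.9]
side 0 [[316.1, 168.9], [309.1, 172.1], [323.0, 165.8]]
side 0.03 [[317.6, 170.0], [310.6, 173.2], [324.5, 166.8]]
side 0.06 [[319.1, 171.1], [312.0, 174.3], [326.0, 167.9]]
[308 163  17  12 120] [316.  168.5]
diff [[407, 0, 10, 23, 167], [428, 0, 8, 23, 117], [463, 8, 20, 12, 82], [365, 18, 39, 47, 1429], [436, 30, 34, 23, 256], [479, 33, 34, 12, 145], [515, 37, 27, 20, 108], [513, 50, 24, 21, 285], [356, 63, 13, 22, 178], [579, 71, 47, 24, 565], [468, 79, 5, 6, 23], [389, 82, 7, 13, 45], [448, 83, 8, 10, 29], [453, 85, 10, 22, 109], [566, 87, 7, 4, 17], [437, 90, 4, 7, 19], [616, 90, 24, 36, 503], [589, 93, 12, 5, 28], [322, 96, 67, 65, 1959], [462, 97, 92, 30, 479], [553, 111, 21, 39, 242], [571, 114, 7, 3, 16], [579, 117, 8, 5, 31], [601, 117, 11, 9, 67], [585, 120, 11, 10, 42], [514, 1
[... 850 characters left out ...]
47, 19, 652], [300, 13, 7, 8, 24], [245, 29, 12, 21, 166], [227, 36, 27, 49, 523], [233, 40, 2, 11, 22], [320, 53, 4, 18, 38], [350, 54, 9, 2, 18], [291, 62, 12, 4, 24], [255, 70, 5, 12, 44], [261, 72, 43, 9, 266], [316, 73, 3, 8, 18], [246, 88, 8, 45, 189], [259, 90, 10, 4, 30], [273, 92, 11, 3, 31], [254, 94, 4, 5, 18], [244, 129, 69, 154, 4053], [245, 141, 5, 7, 26], [255, 145, 8, 5, 18], [247, 147, 7, 43, 211], [228, 158, 19, 47, 480], [246, 206, 2, 8, 16], [320, 214, 6, 13, 41], [246, 256, 20, 9, 49], [184, 261, 24, 12, 65], [241, 265, 8, 5, 19], [181, 270, 16, 7, 36], [214, 274, 98, 38, 209], [389, 275, 14, 15, 129], [216, 283, 33, 14, 81], [258, 299, 33, 14, 87], [300, 315, 9, 5, 18]]
```

All three views give φ ≈ 0, the blank is standing on the pad, and the bottle, tin and chuck regions show no change. Handing in.

```bash
python3 -c "
from bench import r
print(r.hand_in())"
```

```text
the job is handed in; nothing more can be done
None
```

The job is handed in at about 43 s with no verdict returned: the door was opened to its stop, the walnut blank was lifted out and stood upright on the cork pad, and the door was closed fully without slamming. The final images showed nothing else moved, though I made no close check of the moulds and maple blank behind the shut door.

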